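# Stand the coupler in the shutter gauge and hold the shutter open at the mark

### The job

The coupler to be measured has fallen over on the bench: stand it upright on its hexagonal brass foot, wholly on the round white seat of the shutter gauge, and let go of it. Then pull the gauge's spring-return shutter out by its orange T-handle until the red pointer stands inside the green band, and keep holding it there: the job finishes with the handle still held, nothing let go. Leave the coupler standing and leave the brass tee, the grey cap and the thread-tape roll where they are.

Things in the scene. Friction and masses are not known exactly. Their poses are not given: they have to be found in the camera images.
- coupler_mid (a point): Centre (half-way up) of the loose hose coupler: brass lower part with a hexagonal foot, bright steel nose on top, about 20 x 20 x 58 mm, 90 g. Its own z axis runs from the foot to the nose; the foot is 29 mm from this point along -z. It starts lying on its side on the bench (this point 10 mm above the bench), nose pointing roughly to the robot's left (+y); two of its side flats (20 mm apart) are then upright, so it can be gripped across its width
- seat (a point): Centre of the top face of the round white seat, 64 mm in diameter, 12 mm above the bench, fixed on the gauge's dark steel base plate (plate top 8 mm above the bench). The frame has the gauge's axes: x = away from the robot (opposite to the pull), y = towards the grey lamp house, z up. The lamp house is 74 mm tall (78 mm with its fins), its shutter face 111 mm to +y of the seat centre; a receiver block 50 mm tall stands 104 mm to -y
- handle_bar (a point): Centre of the orange T-handle bar of the shutter, 62 mm above the bench. The bar is 50 mm long along the gauge's y, 14 mm thick along the gauge's x, 18 mm tall (top 71 mm above the bench); below it a stem 10 mm in diameter goes down to a thin rod 22 mm above the bench. Its axes are the gauge's: pulling goes along -x. There is 60 mm free in front of the bar and 65 mm behind it
- pointer (a point): Tip of the red pointer that travels with the shutter and handle, 14 mm above the bench; same axes as the gauge (pulling goes along -x)
- band (a point): Centre of the green band beside the scale, 10 mm wide along the gauge's x (5 mm either side of this point), 26 mm long along y; fixed, but set elsewhere in each start (30 to 50 mm of pull); its axes are the gauge's axes. The pointer is in the band when pointer and band agree along x to 5 mm
- shutter (a joint): How far the shutter is pulled out, m: 0 = home against its stop, 0.065 = fully out. A spring always draws it back: 3.2 N at home, growing by 160 N per m (about 10 N at the band)
- gauge: The fixed shutter gauge; origin on the bench under its base plate; x = away from the robot (opposite to the pull), y = towards the lamp house, turned by up to 0.18 rad about the vertical. A tall fixed machine guard stands close behind it (5 to 15 cm) and comes nearer to the robot on the left: keep wrist and gripper clear of it
- tee: Bystander: brass tee fitting, 22 x 52 x 35 mm, origin under its centre; leave it
- cap: Bystander: dark grey round pipe cap, open side up, 65 mm diameter, 26 mm tall, origin under its centre; leave it
- tape: Bystander: blue and white roll of thread tape lying flat, 53 mm diameter, 14 mm tall, origin under its centre; leave it
Not all that is in view belongs to the job. What is shaped like the part that bears coupler_mid but purple is not meant.

How it is judged:
On the way, in this order (a step that is already met when the one before it is completed fails the run):
1. the coupler stands upright on the seat, let go (angle between coupler_mid's own z axis and vertical below 0.1 rad and horizontal distance between coupler_mid and seat below 0.022 m and z of coupler_mid in the frame of seat below 0.033 m and contact force between the fingers and coupler below 0.1 N and value of joint shutter below 0.01 m), for 0.3 s.
2. the shutter is pulled out by its handle so that the pointer is in the green band (x of pointer in the frame of band between -0.005 and 0.005 m), for 0.3 s.
At the end, for the whole second after the job is handed in: The pointer is inside the green band (within 5 mm of its middle along the pull) and still, the gripper's fingers hold the handle (more than 2 N), and the coupler stands upright (within 0.1 rad), untouched, wholly on the seat (its axis within 22 mm of the seat's centre) (all of step 2 and velocity of joint shutter between -0.01 and 0.01 m/s and contact force between the fingers and shutter above 2 N and angle between coupler_mid's own z axis and vertical below 0.1 rad and horizontal distance between coupler_mid and seat below 0.022 m and z of coupler_mid in the frame of seat below 0.033 m and contact force between each of the arm, the fingers and coupler below 0.1 N); the arm keeps its last pose, push and grip.
It fails at once if a bystander (brass tee, grey cap, tape roll) was shifted by more than 15 mm (distance of any of tee, cap, tape from where it was at the start of the episode above 0.015 m).
It also fails if it takes over 61 s, if anything falls off the work surface, if the arm or the gripper's body presses on something with over 40 N, if the wrist force passes 120 N, or if a joint passes its speed limit or range.

### The arm

A 6-joint arm with a two-finger parallel gripper is mounted at the origin on a cart in front of the work surface, level with it; the furniture and walls round the work are solid. World frame = base frame: x ahead of the robot, y to its left, z up, the work surface at z = 0. Lengths are in m, angles in rad, forces in N, time in s.
With the tool pointing down it reaches from about 0.375 to 0.9 m from the base axis. Payload 3.1 kg.
Tool frame: the origin (TCP) lies midway between the tips of the shut fingers; the grasp point (between the pads) lies 19 mm behind it (manip.hold_point_z is the distance from the TCP to the grasp point, in m); x points along the fingers, y is the direction in which the jaws open and shut, and the axes are right-handed (so a half turn about x gives the same grasp; the last joint's range is limited). The gripper opens to 85 mm and grips with 20 to 120 N. Pads are 22 mm wide; open, the fingers measure 114 mm over their backs; the gripper's body (76 mm by 85 mm) begins 54 mm behind the grasp point. The pads swing forward as they close: fully open they stand 13 mm farther back than shut.
Start: joints at [1.036, 0.527, 1.433, -0, 1.181, -0.178], TCP at [0.218, 0.586, 0.231] pointing down, gripper open.
Joint ranges: [-3.08, 3.08], [-0.75, 2.2], [0.22, 2.44], [-1.43, 4.57], [0, 2.65], [-2.85, 2.85]. Speed limits (rad/s): [2.79, 2.79, 3.14, 3.14, 3.14, 3.14].

### API

Orientations are given as a unit quaternion [x, y, z, w].
In Python, from station import manip, snapshot gives the robot as it stands.
- The arm moves only by the tool play_rows, never from a script. Its argument "series" is a list of rows, each a list of 4 numbers: the shift along the tool's x, y, z in m, then the turn about the tool's x in degrees. In form: [[tx, ty, tz, spin], ...]. A call has 1 to 20 rows; each row is the pose to reach, as a shift and turn from the pose measured when the call began, along the tool's axes at that moment; what a row does not reach only later rows make up. A row lasts 1/10 s, in which the tool goes at most 50 mm and 8.59 degrees, less where a joint would pass 70% of its speed; a pose out of reach is approached as far as the arm can. A call with a gripper value outside its range is refused whole. "claw" is the opening in per cent of the stroke, from 0 (shut) to 100 (fully open), set as the call begins (left out, the last holds). The fingers move at their own pace and stop on an object; "force" is the grip in N (left out, the last holds). Time passes only in rows, so rows that repeat a pose let the fingers close. It gives the time, the measured TCP pose, the force and the opening at its end, in the units of the state.
- manip.sense(): the state, without advancing time (a new reading comes with each control period).
- snapshot(name): name is "scene" or "top"; returns a dict with "image" (480x640x3 uint8, blue, green, red), "depth" (480x640 float32, m along the optical axis (not along the pixel's ray), 0 where there is no reading), "fov_y" (degrees; the focal length in pixels is half the picture's height over the tangent of half this angle, whatever the lens; pixels are square), "cx", "cy" (the principal point, pixels), "R" (3x3) and "t" (3): a world point X has camera coordinates R X + t. Camera axes: x right, y down, z forward; pixel columns grow to the right and rows downward; lengths in m; the calibration is good to about 2 mm. A picture is of the moment at which its call begins.
- manip.sign_off(): hands the job in, once; it reports no verdict.
The state is a dict: "t": time; "q": joint angles; "qd": joint speeds; "tau": joint torques, N m; "tcp_pos": TCP position; "tool_rot": TCP orientation; "force": force on the tool from outside, world axes, zero at the start; "ft_torque": the same for the moment, N m; "finger_gap": opening from 0.0 (shut) to 1.0 (fully open).
Only numpy, scipy, OpenCV 4.12 (cv2) and the standard library are available. Lean on these libraries where they do the work, as an engineer would, in place of code of your own. Each camera call takes 0.05 s, during which the arm holds its last target.

## Working session

There is one attempt and no reset: what is moved stays moved. The work goes in short steps, Python scripts to look and compute and a tool call to move; the robot and the scene stay as the last step left them, time stands still between calls to the robot, and variables do not carry over. Pictures are saved under pics/ and viewed, and the job is handed in when it is done.

Besides the shell and the picture viewer there is one more tool, called after ">>>" by a JSON object that holds its "op" and its "data", one argument or row to a line. play_rows: Moves the arm, as the interface text tells. Its arguments: {"type":"object","properties":{"series":{"type":"array","items":{"type":"array","items":{"type":"number"}}},"claw":{"type":"number"},"force":{"type":"number"}},"required":["series"]}

```bash
ls; mkdir -p pics
cat > h.py <<'E'
import numpy as np, cv2
from station import manip, snapshot
def K(s):
    f=240/np.tan(np.radians(s['fov_y'])/2); return f,s['cx'],s['cy']
def ray(s,u,v):
    f,cx,cy=K(s); R=np.array(s['R']);t=np.array(s['t'])
    d=R.T@np.array([(u-cx)/f,(v-cy)/f,1]); return -R.T@t,d
def onz(s,u,v,z):
    o,d=ray(s,u,v); return o+d*(z-o[2])/d[2]
def cloud(s):
    f,cx,cy=K(s);R=np.array(s['R']);t=np.array(s['t'])
    v,u=np.mgrid[0:480,0:640];D=s['depth']
    P=np.stack([(u-cx)/f*D,(v-cy)/f*D,D],-1)
    return (P-t)@R
def proj(s,X):
    f,cx,cy=K(s);c=np.array(s['R'])@X+np.array(s['t']);return f*c[0]/c[2]+cx,f*c[1]/c[2]+cy
E
python3 - <<'E'
from h import *
import pickle
for n in('scene','top'):
    s=snapshot(n);cv2.imwrite(f'pics/{n}0.png',s['image']);pickle.dump(s,open(n+'0.pkl','wb'));print(n,s['fov_y'],s['cx'],s['cy'],ray(s,320,240))
print(manip.sense())
E
```

```text
pics
scene 44.509816910684286 313.5885825399081 246.40891357573162 (array([-0.31516208, -0.69775508,  0.64922059]), array([ 0.67962256,  0.59328906, -0.43169454]))
top 42.08675962633068 330.41385059554756 231.29518468028454 (array([0.31051062, 0.05027495, 1.53811583]), array([ 0.12951586,  0.02469106, -0.99150865]))
{'t': 0.1, 'q': array([ 1.03554755e+00,  5.28359725e-01,  1.43378781e+00,  6.94612790e-06,
        1.18139438e+00, -1.78519788e-01]), 'qd': array([ 0.00022418,  0.00013893, -0.0015138 ,  0.00161452,  0.00058191,
        0.00058083]), 'tau': array([-8.13128809e-04, -4.43303704e+01, -1.78583622e+01, -2.41090002e-04,
        3.97030497e-03,  7.64581785e-06]), 'tcp_pos': array([0.21790348, 0.58509332, 0.23043541]), 'tool_rot': array([ 0.12481097,  0.69613106, -0.12610087,  0.69564527]), 'force': array([-0.0514653 , -0.10292064, -0.24764455]), 'ft_torque': array([1.28956298e-03, 5.14526987e-05, 4.40113379e-02]), 'finger_gap': 1.0025119723682137}
```

View pics/scene0.png

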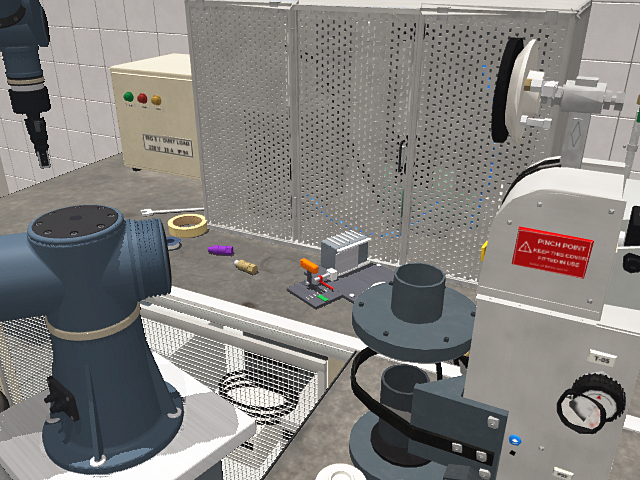

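View pics/top0.png

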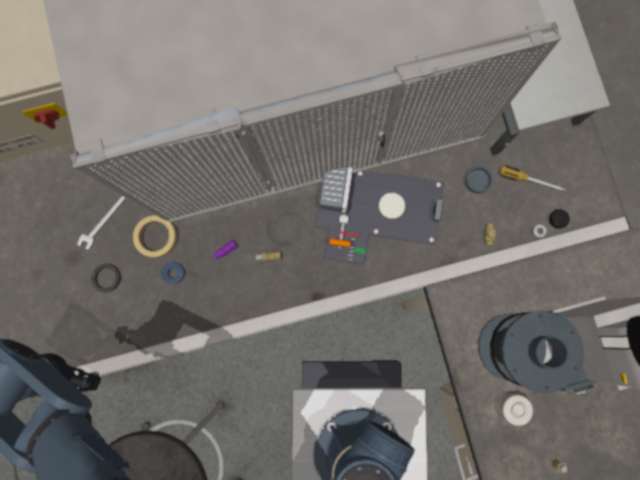

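The scene view shows the coupler at about (246,266), the orange handle at (308,267) and a purple decoy at (220,250). In the top view the coupler is at (268,256), the seat at (392,206), the handle at (340,243) and the green band at (360,251).

Run:
```python
from h import *
import pickle
s=pickle.load(open('top0.pkl','rb'))
im=s['image'][150:285,240:460]
cv2.imwrite('pics/topc.png',cv2.resize(im,None,fx=3.6,fy=3.6,interpolation=cv2.INTER_CUBIC))
s2=pickle.load(open('scene0.pkl','rb'))
im=s2['image'][215:315,205:405]
cv2.imwrite('pics/scenec.png',cv2.resize(im,None,fx=4,fy=4,interpolation=cv2.INTER_CUBIC))
P=cloud(s)
for u,v in[(392,206),(268,256),(420,220),(340,243),(337,190),(300,280)]: print((u,v),P[v,u])
```

```text
(392, 206) [ 0.59402882 -0.09082291  0.01194153]
(268, 256) [0.47060054 0.21600268 0.01483566]
(420, 220) [ 0.55991566 -0.16071889  0.00248039]
(340, 243) [0.49541411 0.03938231 0.06541986]
(337, 190) [0.62222705 0.0457616  0.07409487]
(300, 280) [ 0.41241901  0.13820323 -0.00186643]
```

View pics/topc.png

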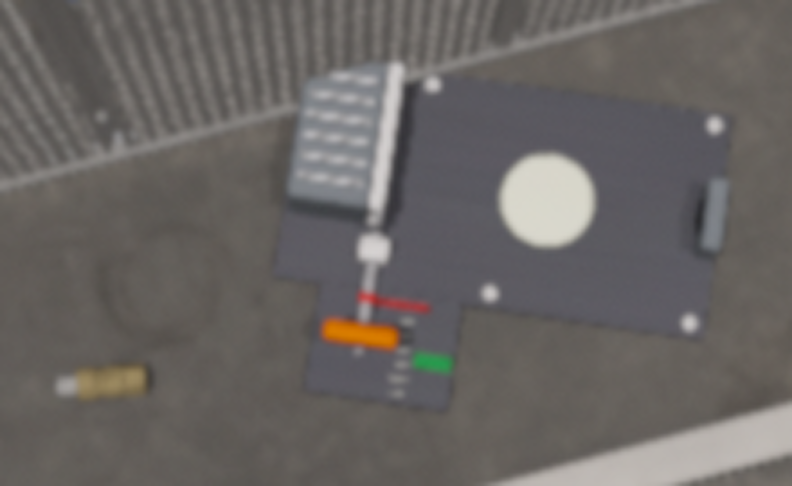

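View pics/scenec.png

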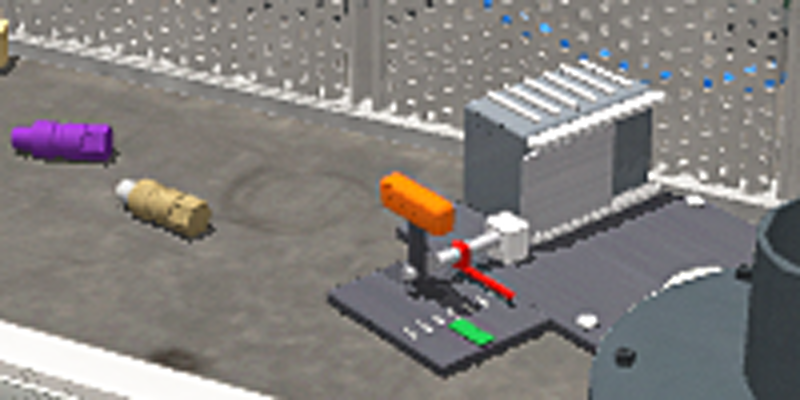

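```bash
cat > meas.py <<'E'
from h import *
def blob(m,roi):
    k=np.zeros_like(m);x0,y0,x1,y1=roi;k[y0:y1,x0:x1]=m[y0:y1,x0:x1]
    n,l,st,c=cv2.connectedComponentsWithStats(k);i=1+np.argmax(st[1:,4]);v,u=np.nonzero(l==i)
    return np.stack([u,v],1).astype(float)
def hsv(s): return cv2.cvtColor(s['image'],cv2.COLOR_BGR2HSV)
def pts(s,b,z): return np.array([onz(s,u,v,z) for u,v in b])
def axis(P):
    c=P[:,:2].mean(0);w,V=np.linalg.eigh(np.cov((P[:,:2]-c).T));a=V[:,1];p=(P[:,:2]-c)@a;q=(P[:,:2]-c)@V[:,0]
    mid=c+a*(p.max()+p.min())/2
    return c,mid,np.degrees(np.arctan2(a[1],a[0])),np.ptp(p),np.ptp(q)
E
python3 - <<'E'
from meas import *
import pickle
s=pickle.load(open('top0.pkl','rb'));H=hsv(s);h,S,V=[H[...,i].astype(int) for i in range(3)]
f,_,_=K(s)
seat=blob(((S<60)&(V>170)).astype(np.uint8),(375,190,410,222));print('seat',axis(pts(s,seat,.012)),len(seat))
orange=((h<16)&(h>5)&(S>180)&(V>120)).astype(np.uint8);b=blob(orange,(320,230,360,260));print('handle71',axis(pts(s,b,.071)),'at62',axis(pts(s,b,.062)),len(b))
red=(((h<5)|(h>174))&(S>120)).astype(np.uint8);b=blob(red,(330,225,365,245));P=pts(s,b,.014);print('ptr',axis(P),P[np.argmin(P[:,1])],len(b))
print(np.c_[b,P[:,:2]][np.argsort(b[:,0])][-8:].round(3))
gr=((h>40)&(h<85)&(S>100)).astype(np.uint8);b=blob(gr,(345,240,375,262));print('band',axis(pts(s,b,.009)),len(b))
# coupler
br=((h>12)&(h<30)&(S>70)&(V>90)).astype(np.uint8);b=blob(br,(245,245,295,270));print('brass',axis(pts(s,b,.010)),len(b))
P=cloud(s)
sub=P[245:270,245:295];m=sub[...,2]>0.006;v,u=np.nonzero(m);b2=np.stack([u+245,v+245],1);print('coup depth',axis(pts(s,b2,.010)),len(b2),sub[...,2].max())
print(H[256,255:285:2])
nose=((S<60)&(V>140)).astype(np.uint8);b=blob(nose,(245,245,275,270));print('nose',axis(pts(s,b,.010)),len(b))
E
```

```text
seat (array([ 0.59623634, -0.08960589]), array([ 0.59623681, -0.08959236]), np.float64(88.01322747683369), np.float64(0.06221251027773954), np.float64(0.06105367518151975)) 508
handle71 (array([0.50220125, 0.05704997]), array([0.50260965, 0.056101  ]), np.float64(113.28550455485338), np.float64(0.019033576528400688), np.float64(0.007815650108461088)) at62 (array([0.50337717, 0.05709154]), array([0.50378808, 0.05613674]), np.float64(113.28550455485352), np.float64(0.019150337717779544), np.float64(0.007863595096680736)) 11
ptr (array([0.52463862, 0.01658802]), array([0.52472362, 0.0170175 ]), np.float64(78.80593613712605), np.float64(0.04545215040741214), np.float64(0.005576494381490568)) [ 0.5214954  -0.00551046  0.014     ] 38
[[ 3.55e+02  2.34e+02  5.24e-01  2.00e-03]
 [ 3.55e+02  2.35e+02  5.22e-01  2.00e-03]
 [ 3.56e+02  2.34e+02  5.24e-01 -1.00e-03]
 [ 3.56e+02  2.35e+02  5.22e-01 -1.00e-03]
 [ 3.56e+02  2.36e+02  5.19e-01 -1.00e-03]
 [ 3.57e+02  2.35e+02  5.22e-01 -3.00e-03]
 [ 3.57e+02  2.36e+02  5.19e-01 -3.00e-03]
 [ 3.58e+02  2.35e+02  5.21e-01 -6.00e-03]]
band (array([ 0.4
[... 234 characters left out ...]
np.float64(94.44161721249264), np.float64(0.04540276833488494), np.float64(0.021001468351277412)) 163
coup depth (array([0.47070075, 0.21346396]), array([0.47067319, 0.21368856]), np.float64(96.99777700139187), np.float64(0.12334119839147856), np.float64(0.060058999573763774)) 241 1.5381158256173377
[[ 15  13 120]
 [ 10  10 155]
 [ 13  11 162]
 [ 19  52 156]
 [ 21  94 155]
 [ 20  96 149]
 [ 20 101 142]
 [ 21  99 147]
 [ 21  97 153]
 [ 21  95 147]
 [ 20  96 148]
 [ 20  96 148]
 [ 20  96 130]
 [ 17  48  74]
 [ 13  19  92]]
nose (array([0.46966039, 0.23948696]), array([0.4695976 , 0.23987167]), np.float64(99.27003496266117), np.float64(0.013265858760576878), np.float64(0.008572733267385235)) 22
```

Run:
```python
from meas import *
import pickle
s=pickle.load(open('top0.pkl','rb'));H=hsv(s);h,S,V=[H[...,i].astype(int) for i in range(3)]
A=[onz(s,*p,.009) for p in[(360,173.3),(438.3,184.4),(431.4,239.7)]]
d=A[0]-A[1];print('yaw',np.degrees(np.arctan2(-d[0],d[1])));d=A[1]-A[2];print(np.degrees(np.arctan2(d[1],d[0])))
m=((h<20)&(S>150)&(V>80)).astype(np.uint8);b=blob(m,(322,236,358,254));P=pts(s,b,.071);print('handle',axis(P),len(b))
print(H[243,328:355])
s2=pickle.load(open('scene0.pkl','rb'))
# check points in scene view
im=s2['image'].copy()
for X in[(.596,-.0896,.012),(.4845,-.0096,.009),(.4724,.2093,.01),(.4697,.2399,.01)]:
    u,v=proj(s2,np.array(X));print(u,v);cv2.circle(im,(int(u*1),int(v)),1,(255,0,255),-1)
u,v=proj(s2,P.mean(0));print(u,v);cv2.circle(im,(int(u),int(v)),1,(255,0,0),-1)
cv2.imwrite('pics/chk.png',cv2.resize(im[215:315,205:405],None,fx=4,fy=4))
C=cloud(s2)
# guard: nearest distance points above .1 within y range
G=cloud(s)
for src in(C,G):
  for y in np.arange(-.25,.3,.05):
    q=src.reshape(-1,3);k=(abs(q[:,1]-y)<.01)&(q[:,2]>.12)&(q[:,2]<.5)&(q[:,0]>.5)&(q[:,0]<1.2)
    print(round(y,2),q[k,0].min().round(3) if k.any() else None,end='; ')
  print()
```

```text
yaw -8.65160441377255
-8.609933905667653
handle (array([0.49617942, 0.03961912]), array([0.49619394, 0.03971989]), np.float64(81.8005799399356), np.float64(0.04858275734846862), np.float64(0.015169378861657267)) 129
[[  0  37  96]
 [  8 127 133]
 [ 13 195 171]
 [ 16 252 189]
 [ 17 255 195]
 [ 17 255 200]
 [ 17 255 205]
 [ 17 255 207]
 [ 17 255 209]
 [ 17 255 211]
 [ 17 255 212]
 [ 17 255 213]
 [ 17 255 214]
 [ 17 255 214]
 [ 17 255 215]
 [ 17 255 215]
 [ 17 255 215]
 [ 17 255 215]
 [ 17 255 214]
 [ 17 255 212]
 [ 17 255 206]
 [ 16 255 188]
 [ 11 186 147]
 [  7  85  99]
 [  6  15  83]
 [150   3  81]
 [130   9  84]]
385.815467272467 289.6874314505252
323.40067775407215 298.29445284739836
248.14752156282304 267.1571860003982
238.37907484073588 263.4525865241384
309.55681957955164 262.90344485221476
-0.25 0.746; -0.2 0.73; -0.15 0.718; -0.1 0.706; -0.05 0.674; -0.0 0.678; 0.05 0.664; 0.1 0.651; 0.15 0.638; 0.2 0.62; 0.25 0.612; 
-0.25 0.749; -0.2 0.736; -0.15 0.722; -0.1 0.709; -0.05 0.675; -0.0 0.682; 0.05 0.669; 0.1 0.656; 0.15 0.642; 0.2 0.625; 0.25 0.615;
```

View pics/chk.png

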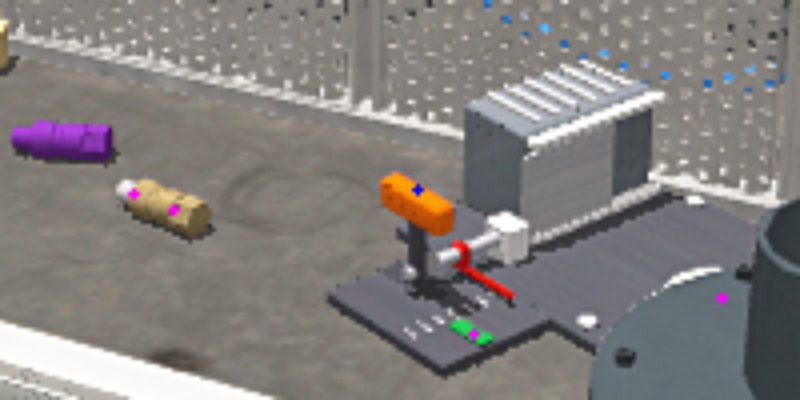

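```bash
cat > plan.py <<'E'
from h import *
from scipy.spatial.transform import Rotation as Rt
def go(X,jaw=None):
    """rows numbers for TCP world target X and jaw yaw (deg, mod 180)"""
    st=manip.sense();R=Rt.from_quat(st['tool_rot']).as_matrix()
    d=R.T@(np.array(X)-st['tcp_pos']);y=R[:,1];yaw=np.degrees(np.arctan2(y[1],y[0]))
    sp=0
    if jaw is not None:
        sp=-(jaw-yaw);sp=(sp+90)%180-90
    print('t',round(st['t'],2),'tcp',st['tcp_pos'].round(4),'jawyaw',yaw.round(2),'q6',st['q'][5].round(3),'F',st['force'].round(1),'gap',round(st['finger_gap'],3),'x axis',R[:,0].round(3))
    print('  -> shift',d.round(4),'spin',round(sp,2))
E
python3 - <<'E'
from plan import *
a=np.array([-.083,.9965]);c=np.array([.4715,.2165])-a*.004
print(c);go([*c,.08],4.8)
import pickle
from meas import *
s=pickle.load(open('top0.pkl','rb'));P=cloud(s);q=P[195:225,430:446]
m=(q[...,2]>.035)&(q[...,2]<.06);print('block',q[m].min(0),q[m].max(0),q[m].mean(0),m.sum())
for n,(u,v) in dict(tee=(490,233),cap=(478,180),tape=(173,272)).items(): print(n,onz(s,u,v,.015))
E
```

```text
[0.471832 0.212514]
t 0.1 tcp [0.2179 0.5851 0.2304] jawyaw 69.56 q6 -0.179 F [-0.1 -0.1 -0.2] gap 1.003 x axis [-0.001 -0.002 -1.   ]
  -> shift [ 0.1508 -0.2602  0.3681] spin 64.76
block [ 0.55327652 -0.20927794  0.03506571] [ 0.6014333  -0.18854505  0.05687612] [ 0.57712993 -0.19784905  0.04824396] 144
tee [ 0.52444921 -0.33021885  0.015     ]
cap [ 0.65797273 -0.30587147  0.015     ]
tape [0.43248367 0.44850542 0.015     ]
```

>>> {"op": "play_rows", "data": {
  "series": [
    [0.011,-0.019,0.026,5],
    [0.022,-0.037,0.053,10],
    [0.032,-0.056,0.079,15],
    [0.043,-0.074,0.105,20],
    [0.054,-0.093,0.131,25],
    [0.065,-0.112,0.158,30],
    [0.075,-0.13,0.184,35],
    [0.086,-0.149,0.21,40],
    [0.097,-0.167,0.237,45],
    [0.108,-0.186,0.263,50],
    [0.118,-0.204,0.289,54],
    [0.129,-0.223,0.316,58],
    [0.14,-0.242,0.342,62],
    [0.1508,-0.2602,0.368,64.8],
    [0.1508,-0.2602,0.368,64.8],
    [0.1508,-0.2602,0.368,64.8]
  ],
  "claw": 100,
  "force": 20
}}

```text
t: 1.7
tcp_pos: [0.4715, 0.2119, 0.0795]
tool_rot: [0.478, 0.52, -0.48, 0.52]
force: [0.1, 1.0, 0.1]
finger_gap: 0.997
```

Run:
```python
from plan import *
go([.4718,.2125,.004],4.8)
s=snapshot('scene');cv2.imwrite('pics/s1.png',cv2.resize(s['image'][190:310,185:345],None,fx=5,fy=5,interpolation=cv2.INTER_CUBIC))
```

```text
t 1.7 tcp [0.4715 0.2119 0.0795] jawyaw 4.67 q6 0.127 F [0.1 1.  0.1] gap 0.997 x axis [-0.003 -0.002 -1.   ]
  -> shift [ 0.0755  0.0005 -0.0007] spin -0.13
```

View pics/s1.png

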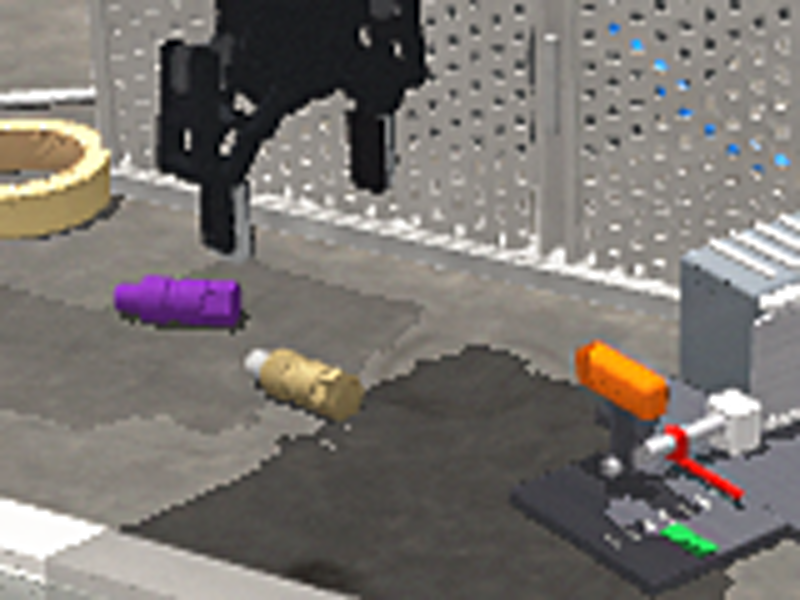

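The coupler is at (305,385) in this crop, below the open jaws and clear of the decoy. Next I descend and grip it.

>>> {"op": "play_rows", "data": {
  "series": [
    [0.02,0.0005,-0.001,0],
    [0.04,0.0005,-0.001,0],
    [0.06,0.0005,-0.001,0],
    [0.07,0.0005,-0.001,0],
    [0.0755,0.0005,-0.001,0],
    [0.0755,0.0005,-0.001,0]
  ]
}}

```text
t: 2.35
tcp_pos: [0.4708, 0.214, 0.0042]
tool_rot: [0.477, 0.521, -0.48, 0.52]
force: [-0.6, 0.3, -0.1]
finger_gap: 1.002
```

>>> {"op": "play_rows", "data": {
  "series": [
    [0,0,0,0],
    [0,0,0,0],
    [0,0,0,0],
    [0,0,0,0],
    [0,0,0,0],
    [0,0,0,0],
    [0,0,0,0],
    [0,0,0,0],
    [0,0,0,0],
    [0,0,0,0]
  ],
  "claw": 0,
  "force": 25
}}

```text
t: 3.35
tcp_pos: [0.4711, 0.214, 0.0046]
tool_rot: [0.478, 0.521, -0.48, 0.52]
force: [-0.2, 0.5, 4.8]
finger_gap: 0.216
```

>>> {"op": "play_rows", "data": {
  "series": [
    [-0.02,0,0,0],
    [-0.05,0,0,0],
    [-0.08,0,0,0],
    [-0.11,0,0,0],
    [-0.11,0,0,0],
    [-0.11,0,0,0]
  ]
}}

```text
t: 3.95
tcp_pos: [0.4713, 0.2142, 0.1147]
tool_rot: [0.478, 0.521, -0.479, 0.52]
force: [-0.2, -0.4, -1.2]
finger_gap: 0.215
```

Run:
```python
from plan import *
go([.4718,.2125,.12],-8.6)
s=snapshot('scene');cv2.imwrite('pics/s2.png',cv2.resize(s['image'][170:290,185:345],None,fx=5,fy=5,interpolation=cv2.INTER_CUBIC))
s=snapshot('top');cv2.imwrite('pics/t2.png',cv2.resize(s['image'][180:300,200:360],None,fx=5,fy=5,interpolation=cv2.INTER_CUBIC))
```

```text
t 3.95 tcp [0.4713 0.2142 0.1147] jawyaw 4.81 q6 0.128 F [-0.2 -0.4 -1.2] gap 0.215 x axis [-0.002 -0.002 -1.   ]
  -> shift [-0.0053  0.0003  0.0017] spin 13.41
```

View pics/s2.png

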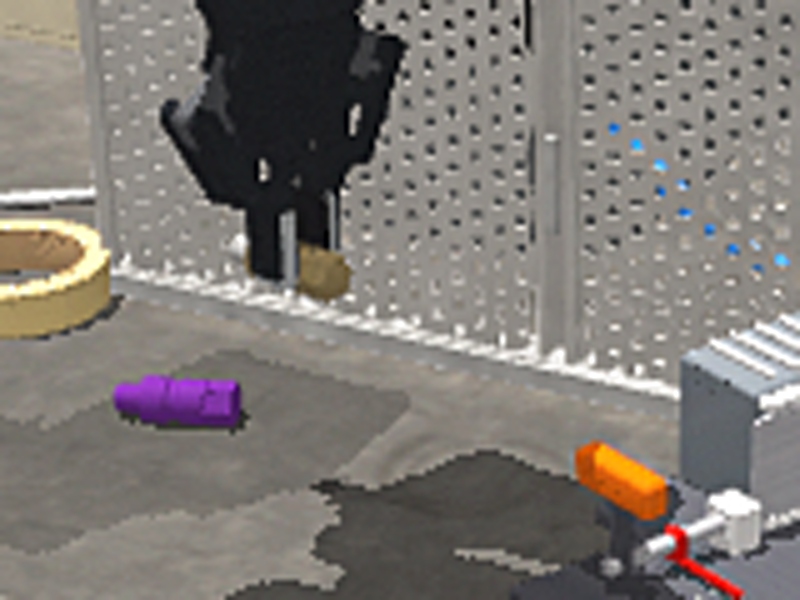

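View pics/t2.png

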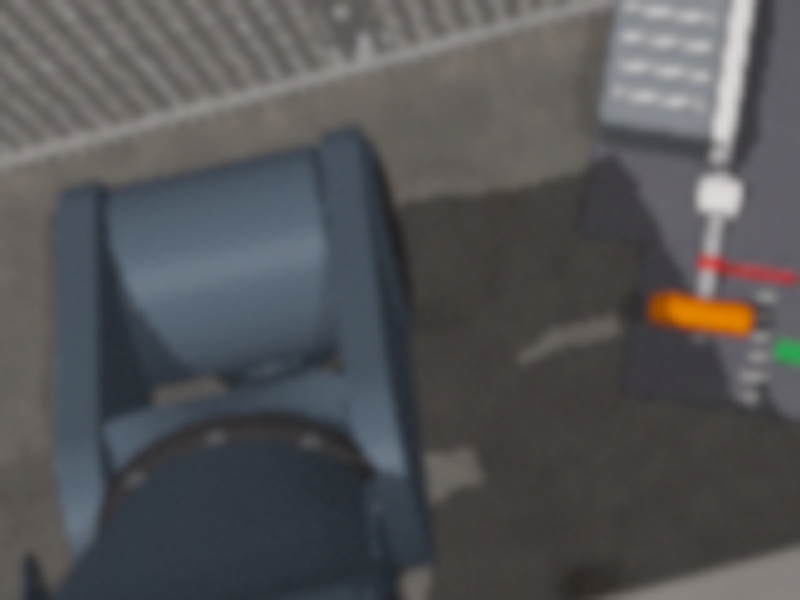

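Run:
```python
from plan import *
go([.5763,-.2211,.115],-8.6)
```

```text
t 4.05 tcp [0.4703 0.2139 0.1134] jawyaw 4.81 q6 0.128 F [ 0.   0.2 -0.9] gap 0.211 x axis [-0.005 -0.002 -1.   ]
  -> shift [-0.0011  0.0692  0.4424] spin 13.41
```

>>> {"op": "play_rows", "data": {
  "series": [
    [-0.005,0.005,0.03,1],
    [-0.01,0.01,0.06,2],
    [-0.01,0.014,0.09,3],
    [-0.01,0.019,0.12,4],
    [-0.01,0.023,0.15,5],
    [-0.01,0.028,0.18,6],
    [-0.01,0.033,0.21,7],
    [-0.01,0.037,0.24,8],
    [-0.01,0.042,0.27,9],
    [-0.01,0.047,0.3,10],
    [-0.01,0.052,0.33,11],
    [-0.01,0.056,0.36,12],
    [-0.01,0.061,0.39,13],
    [-0.01,0.065,0.42,13.4],
    [-0.01,0.069,0.442,13.4],
    [-0.01,0.069,0.442,13.4],
    [-0.01,0.069,0.442,13.4]
  ]
}}

```text
t: 5.75
tcp_pos: [0.5748, -0.2201, 0.1219]
tool_rot: [-0.534, -0.463, 0.539, -0.459]
force: [-1.2, 0.5, -1.5]
finger_gap: 0.217
```

Run:
```python
from plan import *
go([.5763,-.2211,.065],-8.6)
s=snapshot('scene');cv2.imwrite('pics/s3.png',s['image'][100:400,240:640])
```

```text
t 5.75 tcp [ 0.5748 -0.2201  0.1219] jawyaw -8.66 q6 -0.391 F [-1.2  0.5 -1.5] gap 0.217 x axis [-0.009  0.    -1.   ]
  -> shift [0.0569 0.0021 0.0007] spin -0.06
```

View pics/s3.png

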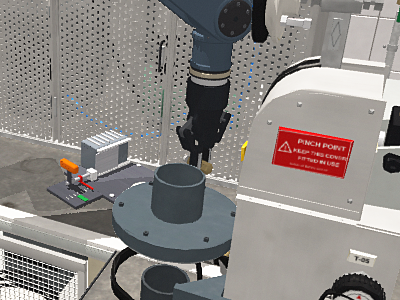

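>>> {"op": "play_rows", "data": {
  "series": [
    [0.02,0.002,0.001,0],
    [0.04,0.002,0.001,0],
    [0.055,0.002,0.001,0],
    [0.06,0.002,0.001,0],
    [0.065,0.002,0.001,0],
    [0.068,0.002,0.001,0],
    [0.068,0.002,0.001,0]
  ]
}}

```text
t: 6.5
tcp_pos: [0.5764, -0.2207, 0.0549]
tool_rot: [-0.534, -0.463, 0.538, -0.459]
force: [0.3, 0.5, -1.0]
finger_gap: 0.217
```

>>> {"op": "play_rows", "data": {
  "series": [
    [0.003,0,0,0],
    [0.006,0,0,0],
    [0.009,0,0,0],
    [0.012,0,0,0],
    [0.012,0,0,0]
  ]
}}

```text
t: 7.0
tcp_pos: [0.5764, -0.2236, 0.0465]
tool_rot: [-0.533, -0.462, 0.539, -0.461]
force: [-7.0, -4.8, 15.0]
finger_gap: 0.215
```

>>> {"op": "play_rows", "data": {
  "series": [
    [0.003,0,0,0],
    [0.006,0,-0.001,0],
    [0.009,0,-0.002,0],
    [0.009,0,-0.002,0]
  ]
}}

```text
t: 7.4
tcp_pos: [0.5766, -0.2248, 0.0412]
tool_rot: [-0.531, -0.461, 0.539, -0.464]
force: [-7.6, -5.9, 16.0]
finger_gap: 0.215
```

Run:
```python
from plan import *
go([.5763,-.2211,.065],-8.6)
s=snapshot('scene');cv2.imwrite('pics/s4.png',cv2.resize(s['image'][220:320,400:500],None,fx=6,fy=6))
```

```text
t 7.4 tcp [ 0.5766 -0.2248  0.0412] jawyaw -8.38 q6 -0.388 F [-7.6 -5.9 16. ] gap 0.215 x axis [-0.005 -0.011 -1.   ]
  -> shift [-0.0238 -0.001  -0.0034] spin 0.22
```

View pics/s4.png

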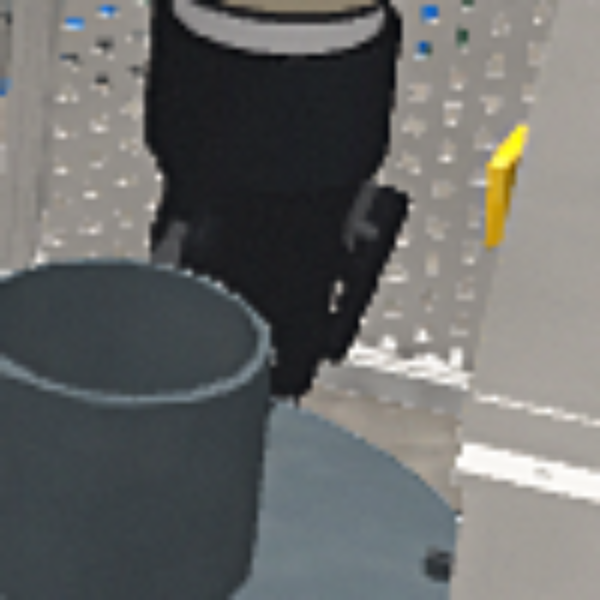

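>>> {"op": "play_rows", "data": {
  "series": [
    [0.003,0,-0.002,0],
    [0.006,0,-0.004,0],
    [0.009,0,-0.005,0],
    [0.012,0,-0.006,0],
    [0.015,0,-0.007,0],
    [0.018,0,-0.008,0],
    [0.018,0,-0.008,0]
  ]
}}

```text
t: 8.15
tcp_pos: [0.5771, -0.2227, 0.0287]
tool_rot: [-0.529, -0.459, 0.54, -0.467]
force: [-13.2, -12.5, 26.4]
finger_gap: 0.213
```

>>> {"op": "play_rows", "data": {
  "series": [
    [-0.002,0,-0.003,0],
    [-0.002,0,-0.006,0],
    [-0.002,0,-0.009,0],
    [-0.002,0,-0.012,0],
    [-0.002,0,-0.012,0]
  ]
}}

```text
t: 8.65
tcp_pos: [0.5796, -0.2194, 0.0329]
tool_rot: [-0.525, -0.456, 0.542, -0.473]
force: [-10.4, -22.5, 9.8]
finger_gap: 0.213
```

>>> {"op": "play_rows", "data": {
  "series": [
    [-0.015,0,0.002,0],
    [-0.04,0,0.003,0],
    [-0.07,0,0.003,0],
    [-0.1,0,0.003,0],
    [-0.1,0,0.003,0],
    [-0.1,0,0.003,0]
  ]
}}

```text
t: 9.25
tcp_pos: [0.5798, -0.2183, 0.1332]
tool_rot: [-0.525, -0.456, 0.541, -0.473]
force: [0.3, -0.0, -0.9]
finger_gap: 0.214
```

Run:
```python
from plan import *
go([.5763,-.2211,.065],-8.6)
s=snapshot('scene');cv2.imwrite('pics/s5.png',cv2.resize(s['image'][200:300,390:490],None,fx=6,fy=6,interpolation=cv2.INTER_CUBIC))
```

```text
t 9.25 tcp [ 0.5798 -0.2183  0.1332] jawyaw -7.86 q6 -0.368 F [ 0.3 -0.  -0.9] gap 0.214 x axis [-0.001 -0.033 -0.999]
  -> shift [ 0.0682 -0.0033  0.001 ] spin 0.74
```

View pics/s5.png

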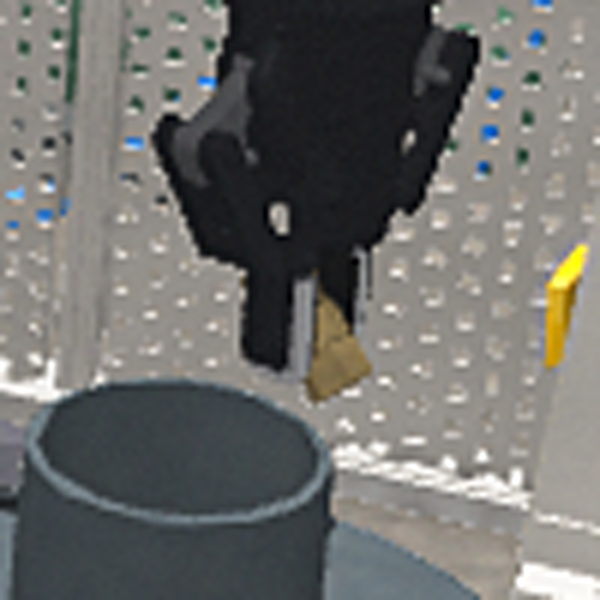

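>>> {"op": "play_rows", "data": {
  "series": [
    [0.03,0,0,0],
    [0.06,0,0,0],
    [0.085,0,0,0],
    [0.093,0,0,0],
    [0.097,0,-0.001,0],
    [0.101,0,-0.002,0],
    [0.105,0,-0.003,0],
    [0.109,0,-0.004,0],
    [0.111,0,-0.006,0],
    [0.111,0,-0.008,0],
    [0.111,0,-0.01,0],
    [0.111,0,-0.012,0],
    [0.111,0,-0.013,0],
    [0.111,0,-0.013,0]
  ]
}}

```text
t: 10.7
tcp_pos: [0.5816, -0.2223, 0.0293]
tool_rot: [-0.52, -0.451, 0.543, -0.481]
force: [-19.9, -30.7, 31.2]
finger_gap: 0.212
```

>>> {"op": "play_rows", "data": {
  "series": [
    [-0.015,0,0.002,0],
    [-0.04,0,0.003,0],
    [-0.07,0,0.003,0],
    [-0.1,0,0.003,0],
    [-0.11,0,0.003,0],
    [-0.11,0,0.003,0]
  ]
}}

```text
t: 11.3
tcp_pos: [0.5824, -0.2199, 0.1416]
tool_rot: [-0.52, -0.449, 0.543, -0.482]
force: [0.9, -0.7, -1.2]
finger_gap: 0.211
```

Run:
```python
from plan import *
go([.5962,-.0896,.135],-8.6)
s=snapshot('scene');cv2.imwrite('pics/s6.png',cv2.resize(s['image'][200:300,390:490],None,fx=6,fy=6,interpolation=cv2.INTER_CUBIC))
```

```text
t 11.3 tcp [ 0.5824 -0.2199  0.1416] jawyaw -7.49 q6 -0.356 F [ 0.9 -0.7 -1.2] gap 0.211 x axis [ 0.007 -0.056 -0.998]
  -> shift [-0.0006 -0.0034 -0.1311] spin 1.11
```

View pics/s6.png

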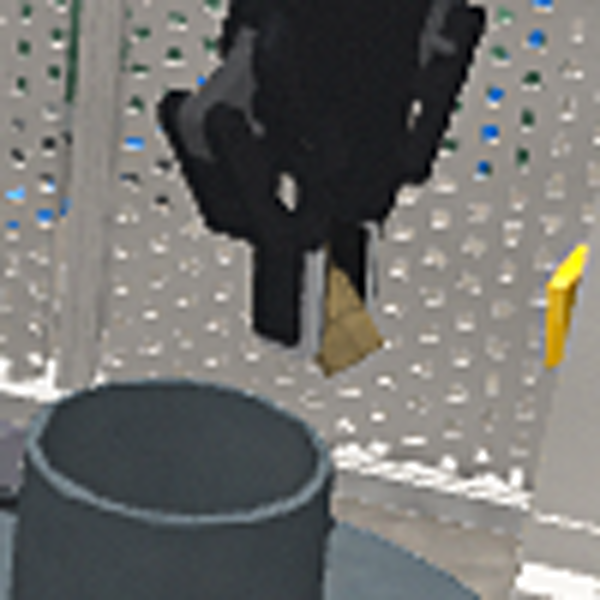

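Run:
```python
from plan import *
import pickle
s=pickle.load(open('top0.pkl','rb'));P=cloud(s);c=np.array([.5962,-.0896]);gx=np.array([.9888,-.1495]);gy=np.array([.1495,.9888])
q=P[160:235,315:365].reshape(-1,3);I=s['image'][160:235,315:365].reshape(-1,3)
X=(q[:,:2]-c)@gx;Y=(q[:,:2]-c)@gy
for lo in np.arange(.085,.18,.005):
    k=(Y>=lo)&(Y<lo+.005)&(q[:,2]>.03)&(q[:,2]<.1)
    if k.any(): print(round(lo,3),'n',k.sum(),'x',X[k].min().round(3),X[k].max().round(3),'z',np.percentile(q[k,2],[5,50,95]).round(3))
# guard distance in gauge coordinates near lamp face
q=P.reshape(-1,3);X=(q[:,:2]-c)@gx;Y=(q[:,:2]-c)@gy
for lo in(-.12,-.05,.0,.05,.08,.1):
    k=(Y>=lo)&(Y<lo+.02)&(q[:,2]>.1)&(q[:,2]<.5)&(X>0)
    print('guard',lo,X[k].min().round(3))
```

```text
0.085 n 15 x 0.081 0.083 z [0.035 0.061 0.093]
0.09 n 16 x 0.078 0.081 z [0.034 0.066 0.092]
0.095 n 14 x 0.076 0.082 z [0.041 0.07  0.089]
0.1 n 17 x -0.059 0.077 z [0.031 0.066 0.093]
0.105 n 27 x -0.089 0.076 z [0.031 0.036 0.085]
0.11 n 104 x -0.092 0.073 z [0.032 0.071 0.079]
0.115 n 108 x -0.061 0.071 z [0.033 0.072 0.081]
0.12 n 106 x -0.061 0.068 z [0.041 0.073 0.082]
0.125 n 95 x -0.036 0.066 z [0.057 0.074 0.081]
0.13 n 97 x -0.036 0.064 z [0.063 0.075 0.083]
0.135 n 94 x -0.036 0.062 z [0.069 0.076 0.084]
0.14 n 91 x -0.035 0.061 z [0.064 0.075 0.084]
0.145 n 88 x -0.035 0.058 z [0.059 0.076 0.084]
0.15 n 85 x -0.036 0.056 z [0.066 0.075 0.084]
0.155 n 85 x -0.036 0.051 z [0.066 0.075 0.083]
0.16 n 86 x -0.036 0.051 z [0.057 0.075 0.083]
0.165 n 79 x -0.035 0.05 z [0.063 0.075 0.087]
0.17 n 79 x -0.035 0.048 z [0.053 0.074 0.086]
0.175 n 19 x -0.02 0.044 z [0.045 0.071 0.091]
guard -0.12 0.162
guard -0.05 0.132
guard 0.0 0.111
guard 0.05 0.072
guard 0.08 0.075
guard 0.1 0.066
```

Run:
```python
from plan import *
go([.5904,-.0078,.14],-8.6)
```

```text
t 11.35 tcp [ 0.5813 -0.2193  0.1398] jawyaw -7.5 q6 -0.356 F [-0.1  0.1 -1.5] gap 0.217 x axis [ 0.004 -0.054 -0.999]
  -> shift [-0.0116 -0.0186 -0.2106] spin 1.1
```

>>> {"op": "play_rows", "data": {
  "series": [
    [-0.002,-0.002,-0.026,0],
    [-0.003,-0.005,-0.052,0],
    [-0.005,-0.007,-0.079,1.1],
    [-0.006,-0.009,-0.105,1.1],
    [-0.008,-0.012,-0.132,1.1],
    [-0.009,-0.014,-0.158,1.1],
    [-0.011,-0.017,-0.185,1.1],
    [-0.0116,-0.0186,-0.21,1.1],
    [-0.0116,-0.0186,-0.21,1.1],
    [-0.0116,-0.0186,-0.21,1.1]
  ]
}}

```text
t: 12.35
tcp_pos: [0.5893, -0.0079, 0.1384]
tool_rot: [-0.523, -0.447, 0.548, -0.476]
force: [0.7, -0.5, -1.3]
finger_gap: 0.212
```

Run:
```python
from plan import *
go([.5904,-.0078,.042],-8.6)
go([.5904+.0036,-.0078+.0237,.042],-8.6)
s=snapshot('scene');cv2.imwrite('pics/s7.png',cv2.resize(s['image'][180:300,290:450],None,fx=5,fy=5,interpolation=cv2.INTER_CUBIC))
```

```text
t 12.35 tcp [ 0.5893 -0.0079  0.1384] jawyaw -8.5 q6 0.013 F [ 0.7 -0.5 -1.3] gap 0.212 x axis [ 0.001 -0.054 -0.999]
  -> shift [ 0.0962  0.0002 -0.0054] spin 0.1
t 12.35 tcp [ 0.5893 -0.0079  0.1384] jawyaw -8.5 q6 0.013 F [ 0.7 -0.5 -1.3] gap 0.212 x axis [ 0.001 -0.054 -0.999]
  -> shift [ 0.0949  0.0002 -0.0293] spin 0.1
```

View pics/s7.png

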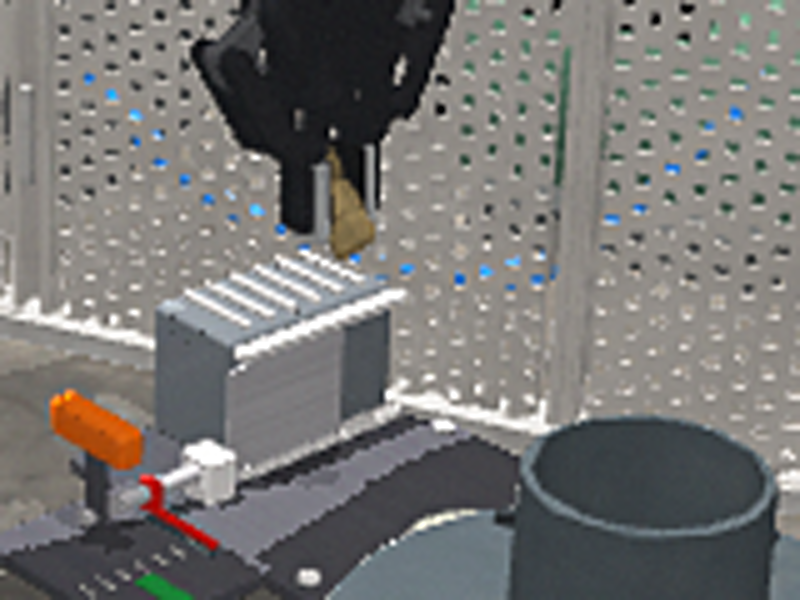

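>>> {"op": "play_rows", "data": {
  "series": [
    [0.025,0,-0.002,0],
    [0.05,0,-0.003,0],
    [0.075,0,-0.004,0],
    [0.09,0,-0.005,0],
    [0.096,0,-0.0055,0],
    [0.096,0,-0.009,0],
    [0.096,0,-0.012,0],
    [0.096,0,-0.015,0],
    [0.096,0,-0.018,0],
    [0.095,0,-0.021,0],
    [0.095,0,-0.024,0],
    [0.095,0,-0.027,0],
    [0.095,0,-0.029,0],
    [0.095,0,-0.029,0],
    [0.095,0,-0.029,0]
  ]
}}

```text
t: 13.9
tcp_pos: [0.5936, 0.0055, 0.0444]
tool_rot: [-0.519, -0.444, 0.55, -0.48]
force: [-6.2, -32.1, 6.5]
finger_gap: 0.215
```

Run:
```python
from plan import *
go([.5904,-.0078,.06],-8.6)
s=snapshot('scene');cv2.imwrite('pics/s8.png',cv2.resize(s['image'][180:300,290:450],None,fx=5,fy=5,interpolation=cv2.INTER_CUBIC))
```

```text
t 13.9 tcp [0.5936 0.0055 0.0444] jawyaw -8.27 q6 0.072 F [ -6.2 -32.1   6.5] gap 0.215 x axis [-0.001 -0.067 -0.998]
  -> shift [-0.0147 -0.0011  0.0146] spin 0.33
```

View pics/s8.png

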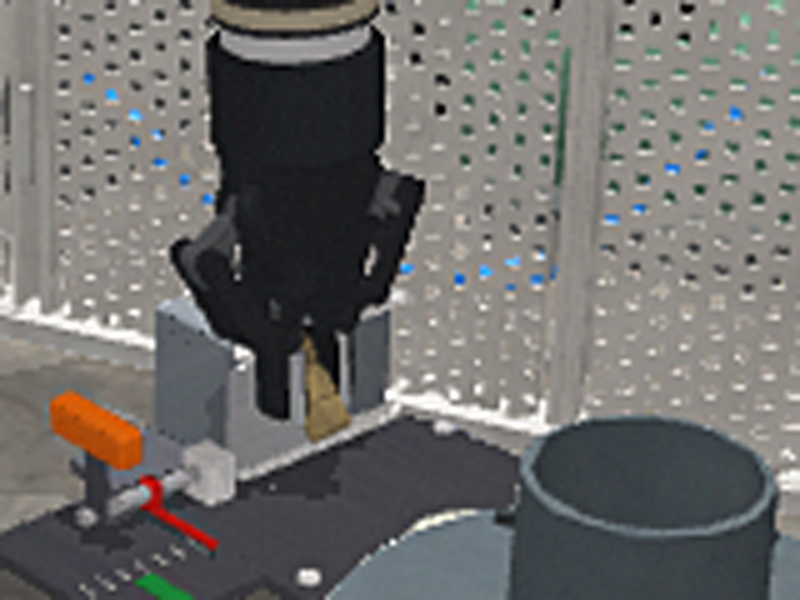

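Run:
```python
from plan import *
s=snapshot('scene');st=manip.sense();t=st['tcp_pos'];R=Rt.from_quat(st['tool_rot']).as_matrix()
p=t-R[:,0]*.0055;gy=np.array([.1495,.9888,0]);z=np.array([0,0,1.])
im=cv2.resize(s['image'][180:300,290:450],None,fx=5,fy=5,interpolation=cv2.INTER_CUBIC)
def T(X): u,v=proj(s,X);return int((u-290)*5+2),int((v-180)*5+2)
for th,c in((50,(0,0,255)),(60,(0,255,255)),(70,(0,255,0)),(80,(255,255,0)),(90,(255,0,255))):
    a=np.cos(np.radians(th))*gy+np.sin(np.radians(th))*z
    cv2.line(im,T(p),T(p-a*.0265),c,1); print(th,T(p-a*.0265))
print(T(p))
cv2.imwrite('pics/s9.png',im[250:500,200:450].repeat(2,0).repeat(2,1))
```

```text
50 (330, 460)
60 (324, 462)
70 (317, 462)
80 (310, 461)
90 (303, 458)
(304, 405)
```

View pics/s9.png

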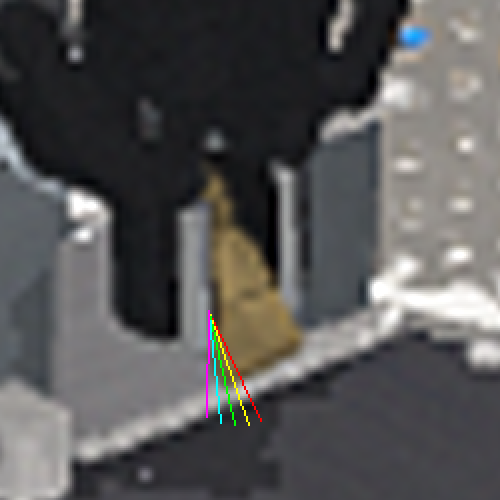

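Run:
```python
from plan import *
go([.5904,-.0108,.05],-8.6)
go([.5904,-.0108,.0235],-8.6)
go([.5904+.0036,-.0078+.0237,.0235],-8.6)
```

```text
t 14.0 tcp [0.5936 0.0055 0.0444] jawyaw -8.29 q6 0.072 F [ -7.6 -31.8   5.9] gap 0.214 x axis [-0.001 -0.067 -0.998]
  -> shift [-0.0045 -0.0007  0.0169] spin 0.31
t 14.0 tcp [0.5936 0.0055 0.0444] jawyaw -8.29 q6 0.072 F [ -7.6 -31.8   5.9] gap 0.214 x axis [-0.001 -0.067 -0.998]
  -> shift [ 0.0219 -0.001   0.0151] spin 0.31
t 14.0 tcp [0.5936 0.0055 0.0444] jawyaw -8.29 q6 0.072 F [ -7.6 -31.8   5.9] gap 0.214 x axis [-0.001 -0.067 -0.998]
  -> shift [ 0.0201 -0.0013 -0.0117] spin 0.31
```

>>> {"op": "play_rows", "data": {
  "series": [
    [-0.002,0,0.006,0],
    [-0.0045,0,0.012,0],
    [-0.0045,0,0.017,0],
    [0.005,-0.001,0.0165,0.3],
    [0.015,-0.001,0.0155,0.3],
    [0.022,-0.001,0.015,0.3],
    [0.022,-0.001,0.011,0.3],
    [0.022,-0.001,0.007,0.3],
    [0.022,-0.001,0.003,0.3],
    [0.022,-0.001,0,0.3],
    [0.022,-0.001,-0.003,0.3],
    [0.022,-0.001,-0.006,0.3],
    [0.022,-0.001,-0.009,0.3],
    [0.022,-0.001,-0.012,0.3],
    [0.022,-0.001,-0.012,0.3]
  ],
  "force": 20
}}

```text
t: 15.5
tcp_pos: [0.5907, 0.0005, 0.0202]
tool_rot: [-0.51, -0.442, 0.557, -0.483]
force: [-8.3, -57.5, -8.1]
finger_gap: 0.216
```

```bash
cat > look.py <<'E'
from plan import *
import sys
s=snapshot('scene');u0,v0,w,h,f=map(int,sys.argv[2:7])
cv2.imwrite(sys.argv[1],cv2.resize(s['image'][v0:v0+h,u0:u0+w],None,fx=f,fy=f,interpolation=cv2.INTER_CUBIC))
go([.5904,-.0108,.05],-8.6)
E
python3 look.py pics/s10.png 320 220 70 60 10
```

```text
t 15.55 tcp [5.907e-01 5.000e-04 2.020e-02] jawyaw -8.15 q6 0.102 F [ -7.6 -56.4  -9.1] gap 0.211 x axis [-0.013 -0.087 -0.996]
  -> shift [-0.0287  0.0013  0.0138] spin 0.45
```

View pics/s10.png

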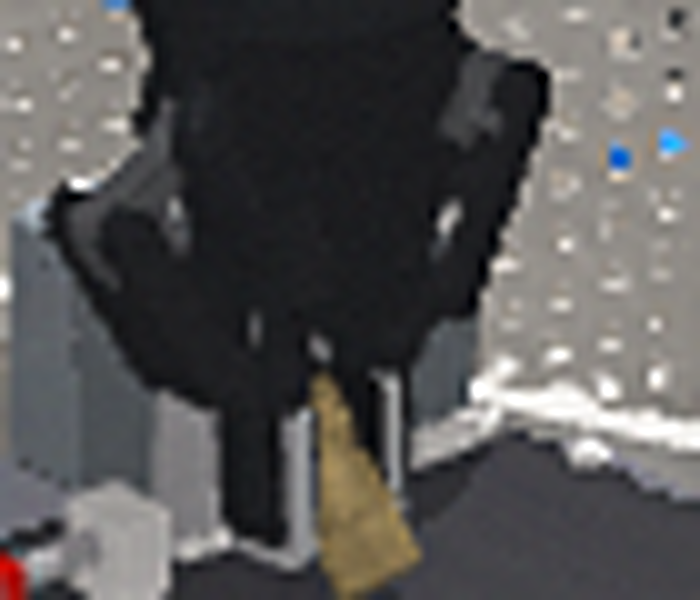

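>>> {"op": "play_rows", "data": {
  "series": [
    [0,0,0.01,0],
    [-0.01,0,0.02,0],
    [-0.04,0,0.03,0],
    [-0.07,0,0.04,0],
    [-0.1,0,0.04,0],
    [-0.1,0,0.04,0],
    [-0.1,0,0.04,0]
  ]
}}

```text
t: 16.25
tcp_pos: [0.5869, -0.029, 0.1246]
tool_rot: [-0.511, -0.442, 0.556, -0.484]
force: [-0.9, 0.2, -0.8]
finger_gap: 0.217
```

```bash
cat > look2.py <<'E'
from plan import *
import sys
# overlay candidate: axis point at a mm above TCP along tool; print
s=snapshot('scene');st=manip.sense();t=st['tcp_pos'];R=Rt.from_quat(st['tool_rot']).as_matrix()
jy=np.arctan2(R[1,1],R[0,1]);g=np.array([-np.sin(jy),np.cos(jy),0]);g*=np.sign(g[1]);z=np.array([0,0,1.])
u,v=proj(s,t);u0=int(u)-35;v0=int(v)-40
im=cv2.resize(s['image'][v0:v0+60,u0:u0+70],None,fx=10,fy=10,interpolation=cv2.INTER_CUBIC)
def T(X): u,v=proj(s,X);return int((u-u0)*10+5),int((v-v0)*10+5)
p=t-R[:,0]*float(sys.argv[2])/1000
cv2.circle(im,T(t),4,(255,0,0),-1)
for th,c in((45,(0,0,255)),(60,(0,255,255)),(75,(0,255,0)),(90,(255,0,255))):
    a=np.cos(np.radians(th))*g+np.sin(np.radians(th))*z
    cv2.line(im,T(p),T(p-a*.0265),c,1)
cv2.imwrite(sys.argv[1],im)
print(st['t'],t.round(4),R[:,0].round(3),st['force'].round(1),st['finger_gap'],np.degrees(jy))
E
python3 look2.py pics/s11.png 18
```

```text
16.3 [ 0.586  -0.029   0.1234] [-0.013 -0.087 -0.996] [ 0.2 -0.5 -0.4] 0.21511380960238496 -8.075131686836395
```

View pics/s11.png

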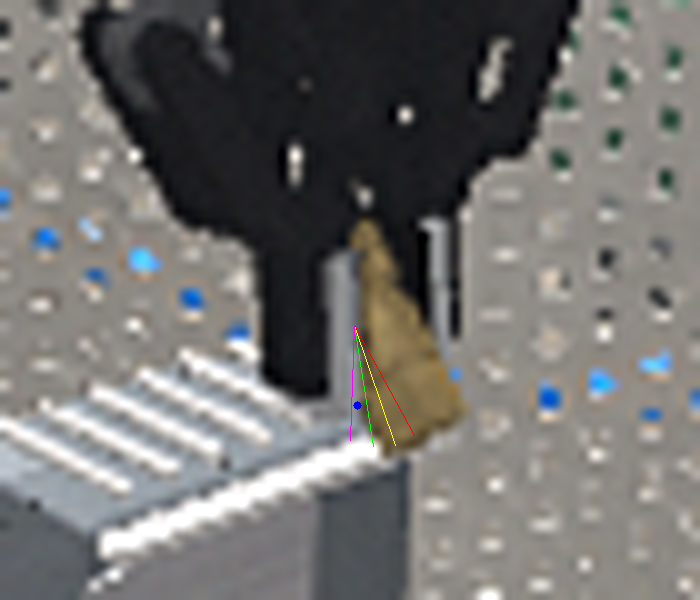

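Run:
```python
from plan import *
go([.465,.20,.125],-8.6)
go([.465,.20,.035],-8.6)
go([.465,.20,.003],-8.6)
```

```text
t 16.3 tcp [ 0.586  -0.029   0.1234] jawyaw -8.08 q6 0.016 F [ 0.2 -0.5 -0.4] gap 0.215 x axis [-0.013 -0.087 -0.996]
  -> shift [-0.0199 -0.1519 -0.2088] spin 0.52
t 16.3 tcp [ 0.586  -0.029   0.1234] jawyaw -8.08 q6 0.016 F [ 0.2 -0.5 -0.4] gap 0.215 x axis [-0.013 -0.087 -0.996]
  -> shift [ 0.0697 -0.1519 -0.2167] spin 0.52
t 16.3 tcp [ 0.586  -0.029   0.1234] jawyaw -8.08 q6 0.016 F [ 0.2 -0.5 -0.4] gap 0.215 x axis [-0.013 -0.087 -0.996]
  -> shift [ 0.1016 -0.1519 -0.2195] spin 0.52
```

>>> {"op": "play_rows", "data": {
  "series": [
    [-0.004,-0.02,-0.026,0],
    [-0.007,-0.04,-0.052,0],
    [-0.01,-0.06,-0.078,0.5],
    [-0.012,-0.08,-0.105,0.5],
    [-0.015,-0.1,-0.131,0.5],
    [-0.017,-0.12,-0.158,0.5],
    [-0.019,-0.136,-0.185,0.5],
    [-0.02,-0.152,-0.209,0.5],
    [0.01,-0.152,-0.212,0.5],
    [0.045,-0.152,-0.215,0.5],
    [0.07,-0.152,-0.217,0.5],
    [0.08,-0.152,-0.217,0.5],
    [0.088,-0.152,-0.218,0.5],
    [0.094,-0.152,-0.218,0.5],
    [0.098,-0.152,-0.219,0.5],
    [0.102,-0.152,-0.2195,0.5],
    [0.102,-0.152,-0.2195,0.5]
  ]
}}

```text
t: 18.0
tcp_pos: [0.4653, 0.2006, 0.0063]
tool_rot: [-0.513, -0.44, 0.558, -0.481]
force: [-3.6, 2.6, 24.0]
finger_gap: 0.22
```

```bash
python3 look2.py pics/s12.png 18
```

```text
18.05 [0.4654 0.2006 0.0064] [-0.01  -0.086 -0.996] [-5.2  2.6 22.7] 0.2116328154235201 -8.601850092073994
```

View pics/s12.png

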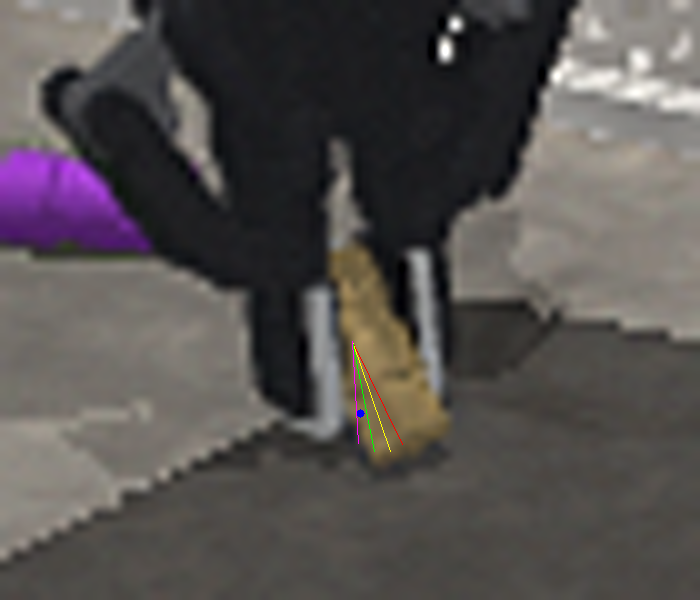

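>>> {"op": "play_rows", "data": {
  "series": [
    [0,0,0,0],
    [0,0,0,0],
    [0,0,0,0],
    [0,0,0,0],
    [0,0,0,0],
    [0,0,0,0]
  ],
  "claw": 45
}}

```text
t: 18.65
tcp_pos: [0.4652, 0.2005, 0.006]
tool_rot: [-0.513, -0.44, 0.558, -0.481]
force: [-0.4, 0.4, 0.1]
finger_gap: 0.452
```

>>> {"op": "play_rows", "data": {
  "series": [
    [-0.02,0,0,0],
    [-0.05,0,0,0],
    [-0.08,0,0.01,0],
    [-0.08,-0.05,0.03,0],
    [-0.08,-0.1,0.05,0],
    [-0.08,-0.12,0.07,0],
    [-0.08,-0.12,0.07,0]
  ],
  "claw": 100
}}

```text
t: 19.35
tcp_pos: [0.3292, 0.1545, 0.0916]
tool_rot: [-0.509, -0.442, 0.562, -0.479]
force: [-1.0, 0.1, 0.2]
finger_gap: 0.998
```

```bash
cat > find.py <<'E'
from meas import *
s=snapshot('top');H=hsv(s);h,S,V=[H[...,i].astype(int) for i in range(3)]
m=((h>12)&(h<30)&(S>60)&(V>70)).astype(np.uint8);b=blob(m,(245,225,315,285));print('top brass',axis(pts(s,b,.010)),len(b))
cv2.imwrite('pics/t13.png',cv2.resize(s['image'][200:300,200:360],None,fx=5,fy=5,interpolation=cv2.INTER_CUBIC))
s=snapshot('scene')
cv2.imwrite('pics/s13.png',cv2.resize(s['image'][200:300,200:360],None,fx=5,fy=5,interpolation=cv2.INTER_CUBIC))
E
python3 find.py; python3 -c "
from plan import *
go([.465,.2,.1],-8.6)"
```

```text
top brass (array([0.46830963, 0.20689271]), array([0.46827944, 0.20672481]), np.float64(79.80789954126693), np.float64(0.0473807116400283), np.float64(0.021975938955595027)) 170
t 19.45 tcp [0.3371 0.1564 0.0916] jawyaw -8.63 q6 0.497 F [ 1.2 -0.1 -0.1] gap 0.996 x axis [-0.01  -0.086 -0.996]
  -> shift [-0.0134  0.1199 -0.0614] spin -0.03
```

View pics/t13.png

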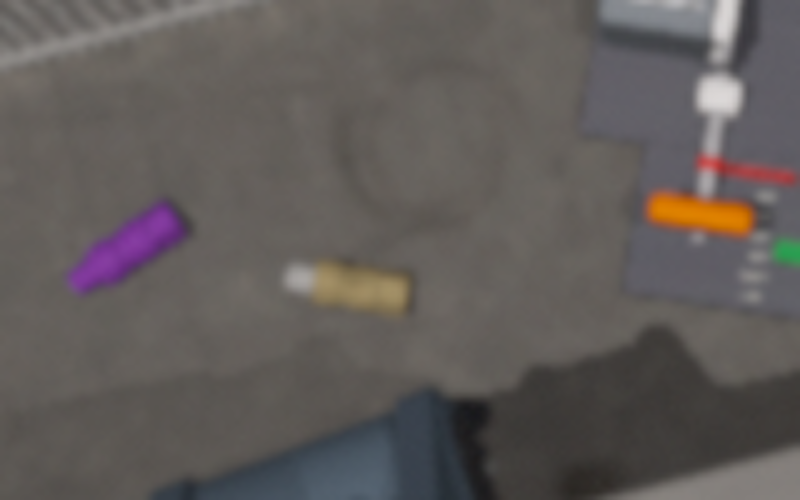

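View pics/s13.png

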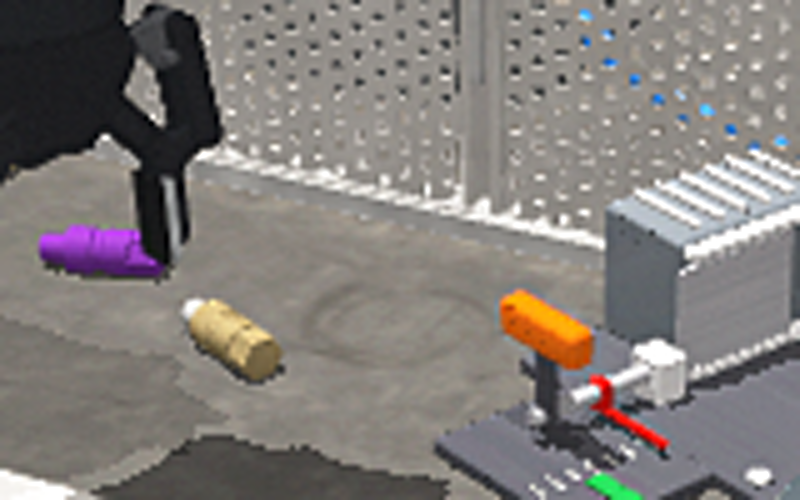

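```bash
python3 -c "
from plan import *
go([.4665,.1958,.07],-8.8)
go([.4665,.1958,.0045],-8.8)"
```

```text
t 19.45 tcp [0.3371 0.1564 0.0916] jawyaw -8.63 q6 0.497 F [ 1.2 -0.1 -0.1] gap 0.996 x axis [-0.01  -0.086 -0.996]
  -> shift [ 0.0168  0.122  -0.0601] spin 0.17
t 19.45 tcp [0.3371 0.1564 0.0916] jawyaw -8.63 q6 0.497 F [ 1.2 -0.1 -0.1] gap 0.996 x axis [-0.01  -0.086 -0.996]
  -> shift [ 0.0821  0.1218 -0.0657] spin 0.17
```

>>> {"op": "play_rows", "data": {
  "series": [
    [0,0.025,-0.012,0],
    [0,0.05,-0.024,0],
    [0,0.075,-0.036,0],
    [0.005,0.1,-0.048,0],
    [0.01,0.122,-0.06,0],
    [0.02,0.122,-0.061,0],
    [0.045,0.122,-0.063,0],
    [0.065,0.122,-0.064,0],
    [0.078,0.122,-0.0655,0],
    [0.082,0.122,-0.0657,0],
    [0.082,0.122,-0.0657,0],
    [0.082,0.122,-0.0657,0]
  ]
}}

```text
t: 20.65
tcp_pos: [0.4671, 0.1958, 0.0051]
tool_rot: [-0.513, -0.44, 0.558, -0.481]
force: [0.8, -0.2, 0.1]
finger_gap: 1.001
```

>>> {"op": "play_rows", "data": {
  "series": [
    [0,0,0,0],
    [0,0,0,0],
    [0,0,0,0],
    [0,0,0,0],
    [0,0,0,0],
    [0,0,0,0],
    [0,0,0,0],
    [0,0,0,0],
    [0,0,0,0]
  ],
  "claw": 0,
  "force": 22
}}

```text
t: 21.55
tcp_pos: [0.4671, 0.1958, 0.0054]
tool_rot: [-0.514, -0.44, 0.558, -0.481]
force: [-0.9, 0.6, 5.1]
finger_gap: 0.214
```

>>> {"op": "play_rows", "data": {
  "series": [
    [-0.02,0,0,0],
    [-0.05,0,0,0],
    [-0.08,0,0,0],
    [-0.11,0,0,0],
    [-0.11,0,0,0],
    [-0.11,0,0,0]
  ]
}}

```text
t: 22.15
tcp_pos: [0.4681, 0.2054, 0.1151]
tool_rot: [-0.514, -0.439, 0.558, -0.482]
force: [0.2, 0.3, -0.7]
finger_gap: 0.215
```

```bash
python3 look2.py pics/s14.png 6
```

```text
22.2 [0.4674 0.2051 0.1143] [-0.01  -0.086 -0.996] [ 0.  -0.2 -1.5] 0.2180819849300565 -8.628970097358508
```

View pics/s14.png

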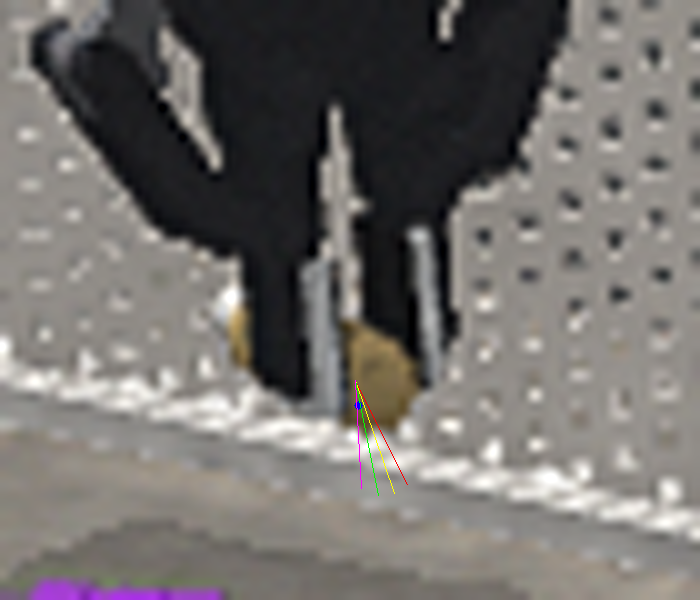

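```bash
python3 -c "
from plan import *
go([.5732,-.2217,.12],-8.6)"
```

```text
t 22.2 tcp [0.4674 0.2051 0.1143] jawyaw -8.63 q6 0.472 F [ 0.  -0.2 -1.5] gap 0.218 x axis [-0.01  -0.086 -0.996]
  -> shift [0.03   0.1687 0.405 ] spin -0.03
```

>>> {"op": "play_rows", "data": {
  "series": [
    [0,0.012,0.029,0],
    [0,0.024,0.058,0],
    [0.005,0.036,0.087,0],
    [0.007,0.048,0.116,0],
    [0.009,0.06,0.145,0],
    [0.011,0.072,0.174,0],
    [0.013,0.084,0.203,0],
    [0.015,0.096,0.232,0],
    [0.017,0.108,0.261,0],
    [0.019,0.12,0.29,0],
    [0.022,0.132,0.319,0],
    [0.025,0.144,0.348,0],
    [0.028,0.157,0.377,0],
    [0.03,0.1687,0.405,0],
    [0.03,0.1687,0.405,0],
    [0.03,0.1687,0.405,0]
  ]
}}

```text
t: 23.8
tcp_pos: [0.5718, -0.2217, 0.1177]
tool_rot: [-0.513, -0.441, 0.559, -0.479]
force: [0.0, 0.9, -1.0]
finger_gap: 0.21
```

```bash
python3 look2.py pics/s15.png 6; python3 -c "
from plan import *
go([.5732,-.2217,.058],-8.6)
go([.5732,-.2217,.018],-8.6)
go([.5732+.0009,-.2217+.006,.018],-8.6)"
```

```text
23.85 [ 0.5716 -0.2208  0.118 ] [-0.015 -0.084 -0.996] [ 0.1  0.1 -1.1] 0.21021973124686513 -8.670125458488355
t 23.85 tcp [ 0.5716 -0.2208  0.118 ] jawyaw -8.67 q6 -0.297 F [ 0.1  0.1 -1.1] gap 0.21 x axis [-0.015 -0.084 -0.996]
  -> shift [ 0.0598  0.0019 -0.0044] spin -0.07
t 23.85 tcp [ 0.5716 -0.2208  0.118 ] jawyaw -8.67 q6 -0.297 F [ 0.1  0.1 -1.1] gap 0.21 x axis [-0.015 -0.084 -0.996]
  -> shift [ 0.0997  0.0019 -0.0078] spin -0.07
t 23.85 tcp [ 0.5716 -0.2208  0.118 ] jawyaw -8.67 q6 -0.297 F [ 0.1  0.1 -1.1] gap 0.21 x axis [-0.015 -0.084 -0.996]
  -> shift [ 0.0992  0.0019 -0.0139] spin -0.07
```

View pics/s15.png

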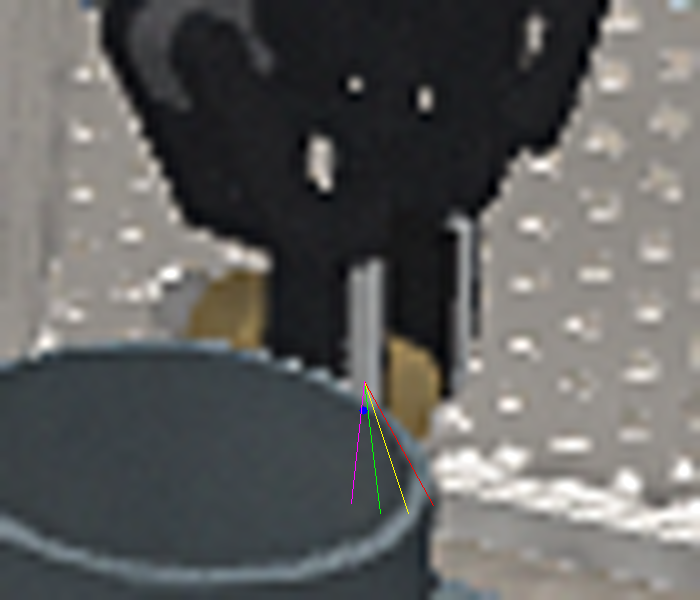

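>>> {"op": "play_rows", "data": {
  "series": [
    [0.03,0.002,-0.003,0],
    [0.055,0.002,-0.0045,0],
    [0.06,0.002,-0.005,0],
    [0.065,0.002,-0.0055,0],
    [0.07,0.002,-0.006,0],
    [0.075,0.002,-0.007,0],
    [0.08,0.002,-0.008,0],
    [0.085,0.002,-0.009,0],
    [0.09,0.002,-0.01,0],
    [0.095,0.002,-0.011,0],
    [0.099,0.002,-0.012,0],
    [0.1,0.002,-0.014,0],
    [0.1,0.002,-0.016,0],
    [0.1,0.002,-0.017,0],
    [0.1,0.002,-0.017,0]
  ]
}}

```text
t: 25.35
tcp_pos: [0.5755, -0.2223, 0.0248]
tool_rot: [-0.508, -0.438, 0.56, -0.486]
force: [-16.2, -24.5, 32.3]
finger_gap: 0.215
```

>>> {"op": "play_rows", "data": {
  "series": [
    [-0.02,0,0.003,0],
    [-0.05,0,0.005,0],
    [-0.08,0,0.005,0],
    [-0.11,0,0.005,0],
    [-0.11,0,0.005,0],
    [-0.11,0,0.005,0]
  ]
}}

```text
t: 25.95
tcp_pos: [0.576, -0.2154, 0.1356]
tool_rot: [-0.508, -0.438, 0.56, -0.487]
force: [0.8, -1.0, -1.4]
finger_gap: 0.211
```

```bash
python3 look2.py pics/s16.png 6
```

```text
26.0 [ 0.5752 -0.2152  0.1344] [-0.012 -0.099 -0.995] [ 0.   0.6 -0.9] 0.2164650766381614 -8.262708891968911
```

View pics/s16.png

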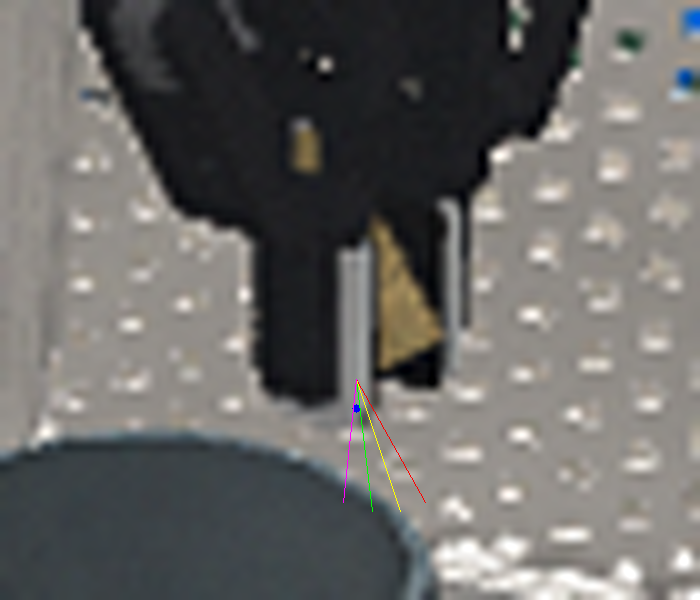

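Run:
```python
from plan import *
import pickle
s=pickle.load(open('top0.pkl','rb'));P=cloud(s);c=np.array([.5962,-.0896]);gx=np.array([.9888,-.1495]);gy=np.array([.1495,.9888])
q=P[185:235,425:450].reshape(-1,3);X=(q[:,:2]-c)@gx;Y=(q[:,:2]-c)@gy
for lo in np.arange(-.14,-.095,.0025):
    k=(Y>=lo)&(Y<lo+.0025)&(abs(X)<.02); print(round(lo,4),k.sum(),np.percentile(q[k,2],[10,50,90]).round(3) if k.any() else '')
k=(q[:,2]>.04);print(X[k].min(),X[k].max(),Y[k].min(),Y[k].max())
v,u=np.nonzero(cloud(s)[185:235,425:450,2]>.04)
# color edge of the block top
I=s['image'];print([tuple(I[210,x]) for x in range(430,448)])
s=snapshot('top');cv2.imwrite('pics/t17.png',cv2.resize(s['image'][150:290,330:530],None,fx=4,fy=4,interpolation=cv2.INTER_CUBIC))
```

```text
-0.14 16 [-0.001  0.001  0.006]
-0.1375 15 [-0.003 -0.     0.004]
-0.135 16 [-0.003  0.002  0.004]
-0.1325 14 [-0.002  0.     0.003]
-0.13 17 [-0.002  0.001  0.005]
-0.1275 14 [-0.004  0.001  0.005]
-0.125 3 [0.002 0.003 0.004]
-0.1225 0 
-0.12 3 [0.046 0.047 0.047]
-0.1175 19 [0.046 0.05  0.054]
-0.115 16 [0.048 0.051 0.052]
-0.1125 15 [0.047 0.051 0.055]
-0.11 18 [0.047 0.05  0.054]
-0.1075 18 [0.044 0.049 0.052]
-0.105 43 [0.007 0.029 0.049]
-0.1025 23 [0.007 0.01  0.04 ]
-0.1 18 [0.005 0.007 0.011]
-0.0975 16 [0.004 0.008 0.011]
-0.095 12 [0.006 0.01  0.013]
-0.3034009601716221 0.022310321168994993 -0.11859450368448542 0.09559778510344269
[(np.uint8(84), np.uint8(78), np.uint8(80)), (np.uint8(82), np.uint8(76), np.uint8(77)), (np.uint8(73), np.uint8(68), np.uint8(69)), (np.uint8(55), np.uint8(52), np.uint8(52)), (np.uint8(51), np.uint8(48), np.uint8(47)), (np.uint8(83), np.uint8(79), np.uint8(77)), (np.uint8(116), np.uint8(112), np.uint8(108)), (np.uint8(133), np.uint8(127), np.uint8(123)), (np.uint8(136), np.uint8(130), np.uint8(127)), (np.uint8(133), np.uint8(128), np.uint8(124)), (np.uint8(122), np.uint8(119), np.uint8(115)), (np.uint8(102), np.uint8(101), np.uint8(101)), (np.uint8(91), np.uint8(93), np.uint8(96)), (np.uint8(90), np.uint8(94), np.uint8(99)), (np.uint8(90), np.uint8(95), np.uint8(99)), (np.uint8(88), np.uint8(94), np.uint8(97)), (np.uint8(89), np.uint8(94), np.uint8(99)), (np.uint8(89), np.uint8(94), np.uint8(99))]
```

View pics/t17.png

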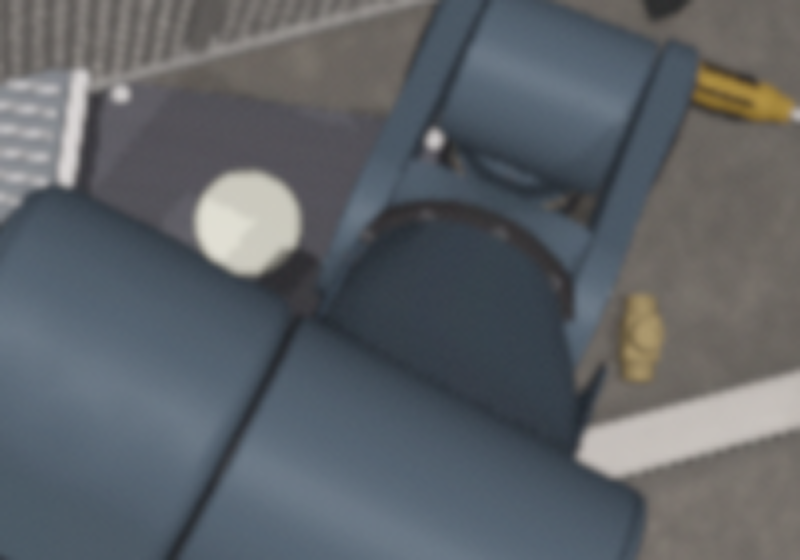

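Run:
```python
from plan import *
import pickle
s=pickle.load(open('top0.pkl','rb'))
for n,p in dict(tabfront=(305,385),tabback=(320,290),step=(275,280),tabfrontR=(448,410)).items():
    print(n,onz(s,240+p[0]/3.6,150+p[1]/3.6,.008).round(4))
go([.465,.16,.135],-8.6)
go([.465,.16,.004],-8.6)
```

```text
tabfront [0.4682 0.0768 0.008 ]
tabback [0.5339 0.0663 0.008 ]
step [0.541  0.0973 0.008 ]
tabfrontR [ 0.4505 -0.0208  0.008 ]
t 26.05 tcp [ 0.5749 -0.2152  0.1336] jawyaw -8.28 q6 -0.28 F [ 0.2 -0.2 -1.4] gap 0.215 x axis [-0.014 -0.098 -0.995]
  -> shift [-0.0368 -0.1628 -0.3536] spin 0.32
t 26.05 tcp [ 0.5749 -0.2152  0.1336] jawyaw -8.28 q6 -0.28 F [ 0.2 -0.2 -1.4] gap 0.215 x axis [-0.014 -0.098 -0.995]
  -> shift [ 0.0936 -0.1629 -0.3666] spin 0.32
```

Run:
```python
from plan import *
go([.49,.165,.135],-8.6)
go([.49,.165,.005],-8.6)
```

```text
t 26.05 tcp [ 0.5749 -0.2152  0.1336] jawyaw -8.28 q6 -0.28 F [ 0.2 -0.2 -1.4] gap 0.215 x axis [-0.014 -0.098 -0.995]
  -> shift [-0.0376 -0.1387 -0.3621] spin 0.32
t 26.05 tcp [ 0.5749 -0.2152  0.1336] jawyaw -8.28 q6 -0.28 F [ 0.2 -0.2 -1.4] gap 0.215 x axis [-0.014 -0.098 -0.995]
  -> shift [ 0.0918 -0.1388 -0.375 ] spin 0.32
```

>>> {"op": "play_rows", "data": {
  "series": [
    [-0.003,-0.011,-0.028,0],
    [-0.006,-0.022,-0.056,0],
    [-0.009,-0.032,-0.084,0],
    [-0.012,-0.043,-0.112,0],
    [-0.014,-0.054,-0.14,0],
    [-0.017,-0.064,-0.168,0],
    [-0.02,-0.075,-0.196,0],
    [-0.023,-0.086,-0.224,0],
    [-0.026,-0.097,-0.252,0],
    [-0.029,-0.108,-0.28,0.3],
    [-0.032,-0.118,-0.308,0.3],
    [-0.035,-0.128,-0.336,0.3],
    [-0.037,-0.139,-0.362,0.3],
    [0,-0.139,-0.366,0.3],
    [0.04,-0.139,-0.37,0.3],
    [0.075,-0.139,-0.373,0.3],
    [0.0915,-0.139,-0.375,0.3],
    [0.0915,-0.139,-0.375,0.3],
    [0.0915,-0.139,-0.375,0.3]
  ]
}}

```text
t: 27.95
tcp_pos: [0.4885, 0.1649, 0.0036]
tool_rot: [-0.508, -0.438, 0.563, -0.483]
force: [0.1, -0.7, -1.0]
finger_gap: 0.217
```

>>> {"op": "play_rows", "data": {
  "series": [
    [0,0,0,0],
    [0,0,0,0],
    [0,0,0,0],
    [0,0,0,0],
    [0,0,0,0]
  ],
  "claw": 45
}}

```text
t: 28.45
tcp_pos: [0.4887, 0.1649, 0.0039]
tool_rot: [-0.508, -0.438, 0.562, -0.483]
force: [-0.2, -0.4, 0.5]
finger_gap: 0.45
```

>>> {"op": "play_rows", "data": {
  "series": [
    [-0.02,0,0,0],
    [-0.05,0,0,0],
    [-0.08,-0.02,0,0],
    [-0.09,-0.06,0.01,0],
    [-0.09,-0.1,0.02,0],
    [-0.09,-0.13,0.03,0],
    [-0.09,-0.13,0.03,0]
  ],
  "claw": 70
}}

```text
t: 29.15
tcp_pos: [0.3503, 0.1626, 0.097]
tool_rot: [-0.505, -0.44, 0.565, -0.482]
force: [0.1, -0.3, -0.9]
finger_gap: 0.699
```

```bash
cat > find.py <<'E'
from meas import *
import sys
k=sys.argv[1]
for n in('top','scene'):
    s=snapshot(n);H=hsv(s);h,S,V=[H[...,i].astype(int) for i in range(3)]
    u,v=map(int,proj(s,np.array([.48,.17,.01])));roi=(u-32,v-25,u+32,v+25)
    m=((h>12)&(h<30)&(S>60)&(V>70)).astype(np.uint8)
    try:
        b=blob(m,roi);print(n,'brass',[np.round(x,4) for x in axis(pts(s,b,.010))],len(b))
        c=b.mean(0)
        m=((S<60)&(V>150)).astype(np.uint8);b=blob(m,roi);print(n,'nose',[np.round(x,4) for x in axis(pts(s,b,.010))],len(b))
    except Exception as e: print(e)
    cv2.imwrite(f'pics/{n}{k}.png',cv2.resize(s['image'][v-40:v+40,u-60:u+60],None,fx=6,fy=6,interpolation=cv2.INTER_CUBIC))
E
python3 find.py 18
```

```text
top brass [array([0.493 , 0.1854]), array([0.4929, 0.1852]), np.float64(79.6966), np.float64(0.0475), np.float64(0.0228)] 173
top nose [array([0.4976, 0.2143]), array([0.4978, 0.2151]), np.float64(75.6668), np.float64(0.0133), np.float64(0.0084)] 19
scene brass [array([0.4939, 0.1899]), array([0.4941, 0.1905]), np.float64(69.6829), np.float64(0.0807), np.float64(0.0325)] 177
scene nose [array([0.6049, 0.2077]), array([0.605 , 0.2074]), np.float64(96.8358), np.float64(0.0314), np.float64(0.0176)] 31
```

View pics/top18.png

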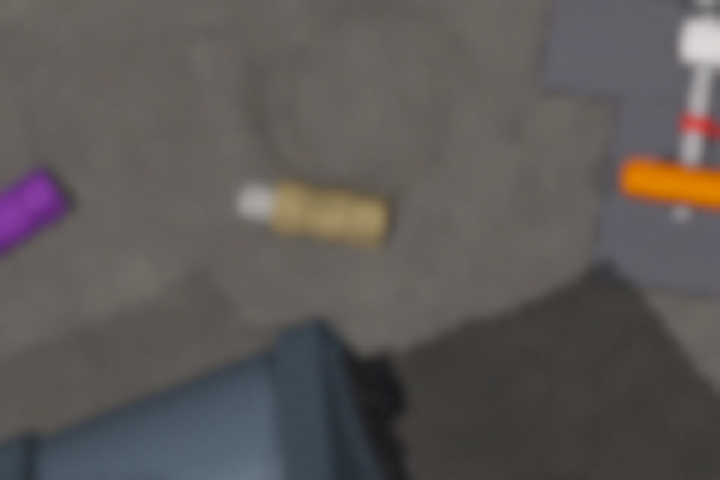

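View pics/scene18.png

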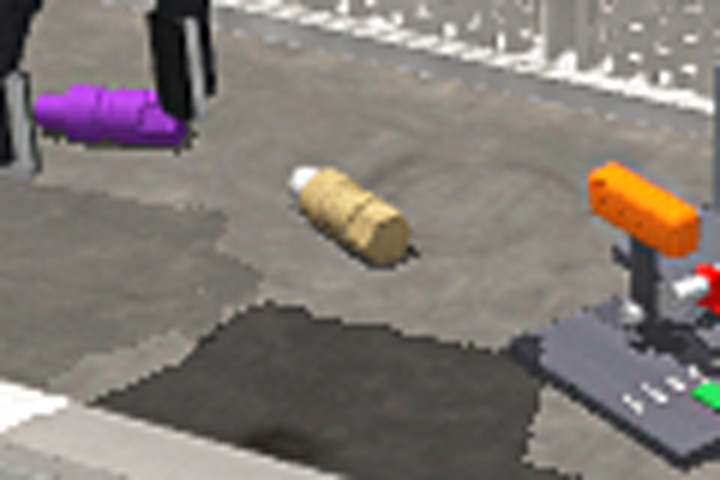

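```bash
python3 -c "
from plan import *
go([.4993,.2230,.07],-8.9)
go([.4993,.2230,.0045],-8.9)"
```

```text
t 29.25 tcp [0.3573 0.1638 0.0971] jawyaw -8.55 q6 0.507 F [ 1.6 -0.3  0. ] gap 0.701 x axis [-0.015 -0.098 -0.995]
  -> shift [ 0.019   0.1316 -0.0819] spin 0.35
t 29.25 tcp [0.3573 0.1638 0.0971] jawyaw -8.55 q6 0.507 F [ 1.6 -0.3  0. ] gap 0.701 x axis [-0.015 -0.098 -0.995]
  -> shift [ 0.0841  0.1317 -0.0885] spin 0.35
```

>>> {"op": "play_rows", "data": {
  "series": [
    [0,0.026,-0.016,0],
    [0,0.052,-0.032,0],
    [0.005,0.078,-0.048,0],
    [0.01,0.104,-0.065,0],
    [0.019,0.13,-0.081,0.3],
    [0.035,0.1316,-0.083,0.3],
    [0.06,0.1317,-0.086,0.3],
    [0.076,0.1317,-0.088,0.3],
    [0.084,0.1317,-0.0885,0.3],
    [0.084,0.1317,-0.0885,0.3],
    [0.084,0.1317,-0.0885,0.3]
  ]
}}

```text
t: 30.35
tcp_pos: [0.5003, 0.2232, 0.0049]
tool_rot: [-0.51, -0.436, 0.563, -0.482]
force: [0.6, -0.1, 0.1]
finger_gap: 0.7
```

>>> {"op": "play_rows", "data": {
  "series": [
    [0,0,0,0],
    [0,0,0,0],
    [0,0,0,0],
    [0,0,0,0],
    [0,0,0,0],
    [0,0,0,0],
    [0,0,0,0],
    [0,0,0,0]
  ],
  "claw": 0,
  "force": 20
}}

```text
t: 31.15
tcp_pos: [0.5007, 0.2233, 0.0058]
tool_rot: [-0.511, -0.436, 0.562, -0.483]
force: [0.3, 0.6, 6.6]
finger_gap: 0.213
```

>>> {"op": "play_rows", "data": {
  "series": [
    [-0.02,0,0,0],
    [-0.05,0,0,0],
    [-0.05,0,0,0],
    [-0.05,0,0,0]
  ]
}}

```text
t: 31.55
tcp_pos: [0.5016, 0.2283, 0.0559]
tool_rot: [-0.511, -0.436, 0.562, -0.483]
force: [-0.4, 0.2, -0.6]
finger_gap: 0.214
```

```bash
python3 look2.py pics/s19.png 6
```

```text
31.6 [0.5008 0.2281 0.0551] [-0.013 -0.098 -0.995] [-0.3 -0.7 -1.3] 0.21478793421239561 -8.851849097587744
```

View pics/s19.png

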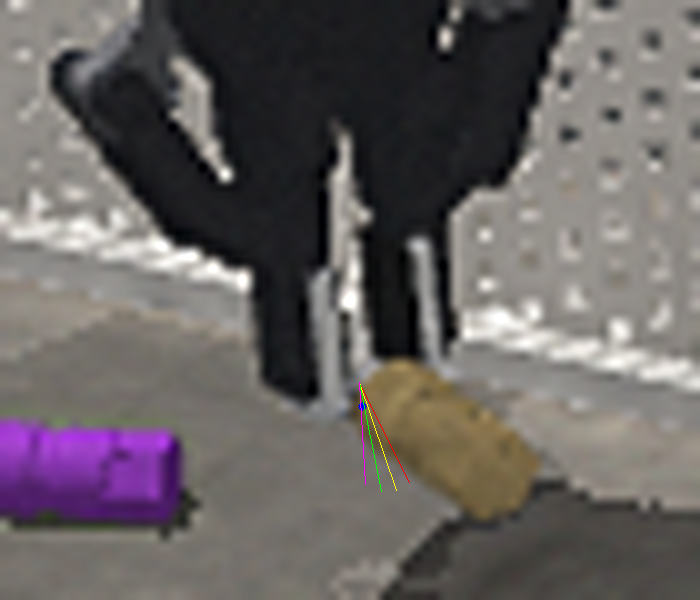

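```bash
cat > wp.py <<'E'
from plan import *
c=np.array([.5962,-.0896]);gx=np.array([.9888,-.1495]);gy=np.array([.1495,.9888])
def W(X,Y,z): return np.array([*(c+X*gx+Y*gy),z])
def rows(L):
    st=manip.sense();R=Rt.from_quat(st['tool_rot']).as_matrix()
    q=st['tcp_pos'][:2]-c;print('gauge now',q@gx,q@gy,st['tcp_pos'])
    for p in L: print((R.T@(W(*p)-st['tcp_pos'])).round(4).tolist(),p)
E
python3 - <<'E'
from wp import *
X=-.1182
rows([(X,.2172,.045),(X,.2172,.034),(X,.1872,.034),(X,.1872,.038),(X,.1884,.0492),(X,.1866,.0603),(X,.182,.0706),(X,.1749,.0794),(X,.169,.084),(X,.1623,.0876),(X,.1567,.0896),(X,.152,.0900)])
E
```

```text
gauge now -0.1417748437076974 0.2998562462847695 [0.50084876 0.22806915 0.05510153]
[0.0183, 0.0239, 0.0811] (-0.1182, 0.2172, 0.045)
[0.0292, 0.0239, 0.08] (-0.1182, 0.2172, 0.034)
[0.0322, 0.024, 0.1099] (-0.1182, 0.1872, 0.034)
[0.0282, 0.024, 0.1103] (-0.1182, 0.1872, 0.038)
[0.0169, 0.024, 0.1102] (-0.1182, 0.1884, 0.0492)
[0.0061, 0.0241, 0.1131] (-0.1182, 0.1866, 0.0603)
[-0.0037, 0.0241, 0.1187] (-0.1182, 0.182, 0.0706)
[-0.0118, 0.0242, 0.1266] (-0.1182, 0.1749, 0.0794)
[-0.0158, 0.0242, 0.1329] (-0.1182, 0.169, 0.084)
[-0.0187, 0.0242, 0.14] (-0.1182, 0.1623, 0.0876)
[-0.0201, 0.0243, 0.1457] (-0.1182, 0.1567, 0.0896)
[-0.0201, 0.0243, 0.1505] (-0.1182, 0.152, 0.09)
```

>>> {"op": "play_rows", "data": {
  "series": [
    [0.005,0.008,0.02,0],
    [0.01,0.016,0.04,0],
    [0.016,0.024,0.06,0],
    [0.026,0.024,0.075,0],
    [0.029,0.024,0.08,0],
    [0.029,0.024,0.08,0],
    [0.03,0.024,0.09,0],
    [0.031,0.024,0.1,0],
    [0.032,0.024,0.11,0],
    [0.032,0.024,0.11,0],
    [0.032,0.024,0.11,0]
  ]
}}

```text
t: 32.7
tcp_pos: [0.5074, 0.1128, 0.0344]
tool_rot: [-0.511, -0.436, 0.563, -0.482]
force: [0.1, 0.1, -1.9]
finger_gap: 0.213
```

```bash
python3 look2.py pics/s20.png 6;python3 - <<'E'
from wp import *
X=-.1182
rows([(X,.1872,.038),(X,.1884,.0492),(X,.1866,.0603),(X,.182,.0706),(X,.1749,.0794),(X,.169,.084),(X,.1623,.0876),(X,.1567,.0896),(X,.152,.0900)])
E
```

```text
32.75 [0.5075 0.113  0.0344] [-0.013 -0.098 -0.995] [-0.1 -0.3 -1.2] 0.21509278835830772 -8.874440324239588
gauge now -0.11802407515577687 0.18711606081002197 [0.50747836 0.11304962 0.03438614]
[-0.0036, -0.0002, 0.0003] (-0.1182, 0.1872, 0.038)
[-0.0149, -0.0002, 0.0002] (-0.1182, 0.1884, 0.0492)
[-0.0257, -0.0001, 0.0031] (-0.1182, 0.1866, 0.0603)
[-0.0355, -0.0001, 0.0087] (-0.1182, 0.182, 0.0706)
[-0.0436, -0.0, 0.0166] (-0.1182, 0.1749, 0.0794)
[-0.0476, 0.0, 0.0229] (-0.1182, 0.169, 0.084)
[-0.0505, 0.0001, 0.0299] (-0.1182, 0.1623, 0.0876)
[-0.0519, 0.0001, 0.0357] (-0.1182, 0.1567, 0.0896)
[-0.0519, 0.0001, 0.0404] (-0.1182, 0.152, 0.09)
```

View pics/s20.png

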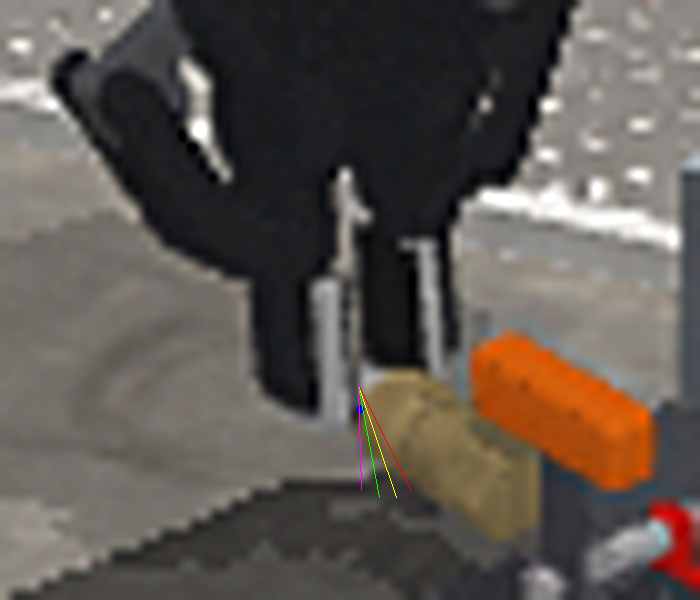

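>>> {"op": "play_rows", "data": {
  "series": [
    [-0.004,0,0,0],
    [-0.009,0,0,0],
    [-0.015,0,0,0],
    [-0.02,0,0.0015,0],
    [-0.0257,0,0.003,0],
    [-0.03,0,0.0055,0],
    [-0.0355,0,0.0085,0],
    [-0.0355,0,0.0085,0]
  ]
}}

```text
t: 33.55
tcp_pos: [0.5068, 0.1081, 0.0713]
tool_rot: [-0.511, -0.436, 0.562, -0.482]
force: [-0.6, 1.3, -2.5]
finger_gap: 0.213
```

```bash
python3 look2.py pics/s21.png 6;python3 - <<'E'
from wp import *
X=-.1182
rows([(X,.182,.0706),(X,.1749,.0794),(X,.169,.084),(X,.1623,.0876),(X,.1567,.0896),(X,.152,.0900)])
E
```

```text
33.6 [0.5068 0.1081 0.0711] [-0.012 -0.098 -0.995] [-0.9  0.9 -1.9] 0.213629372099662 -8.905556598668417
gauge now -0.11794158993139425 0.18217218783670966 [0.50682086 0.10814916 0.07105729]
[0.0005, -0.0003, 0.0001] (-0.1182, 0.182, 0.0706)
[-0.0076, -0.0002, 0.008] (-0.1182, 0.1749, 0.0794)
[-0.0116, -0.0002, 0.0144] (-0.1182, 0.169, 0.084)
[-0.0145, -0.0001, 0.0214] (-0.1182, 0.1623, 0.0876)
[-0.016, -0.0001, 0.0272] (-0.1182, 0.1567, 0.0896)
[-0.0159, -0.0, 0.0319] (-0.1182, 0.152, 0.09)
```

View pics/s21.png

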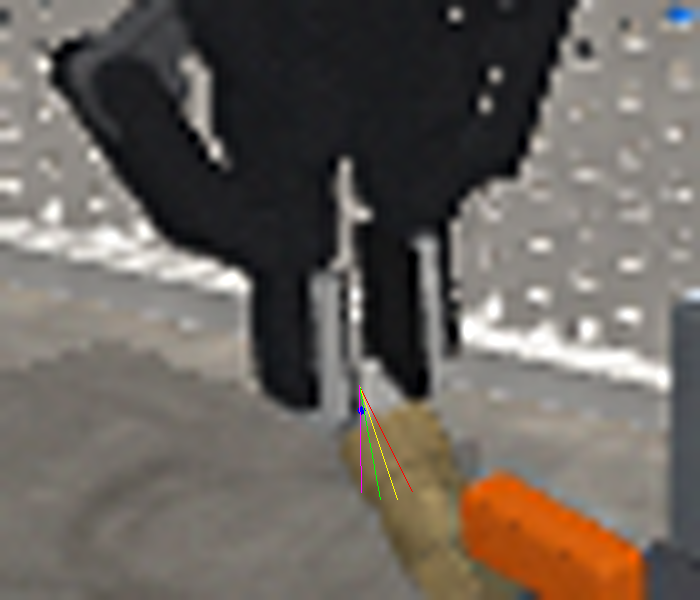

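It is rotating cleanly at about 45° with only about 2 N, so I continue the arc.

>>> {"op": "play_rows", "data": {
  "series": [
    [-0.004,0,0.004,0],
    [-0.0076,0,0.008,0],
    [-0.0096,0,0.011,0],
    [-0.0116,0,0.0144,0],
    [-0.013,0,0.018,0],
    [-0.0145,0,0.0214,0],
    [-0.0155,0,0.0245,0],
    [-0.016,0,0.0272,0],
    [-0.016,0,0.0295,0],
    [-0.016,0,0.032,0],
    [-0.016,0,0.032,0]
  ]
}}

```text
t: 34.7
tcp_pos: [0.5025, 0.0779, 0.0903]
tool_rot: [-0.511, -0.435, 0.562, -0.483]
force: [0.8, 4.3, 0.1]
finger_gap: 0.213
```

```bash
sed -i 's/v0=int(v)-40/v0=int(v)-30/' look2.py; python3 look2.py pics/s22.png 6;python3 - <<'E'
from wp import *
X=-.1182
rows([(X,.152,.0900),(X,.147,.092),(X,.19,.13),(0,0,.13)])
E
```

```text
34.75 [0.5025 0.078  0.0902] [-0.011 -0.098 -0.995] [-0.1  2.9 -0.2] 0.21340016869932962 -8.905777933933116
gauge now -0.11769270122243428 0.15166681395206627 [0.50250674 0.07795052 0.09023648]
[0.0002, -0.0005, -0.0004] (-0.1182, 0.152, 0.09)
[-0.0013, -0.0005, 0.0048] (-0.1182, 0.147, 0.092)
[-0.0433, -0.0006, -0.0342] (-0.1182, 0.19, 0.13)
[-0.0242, 0.1187, 0.1542] (0, 0, 0.13)
```

View pics/s22.png

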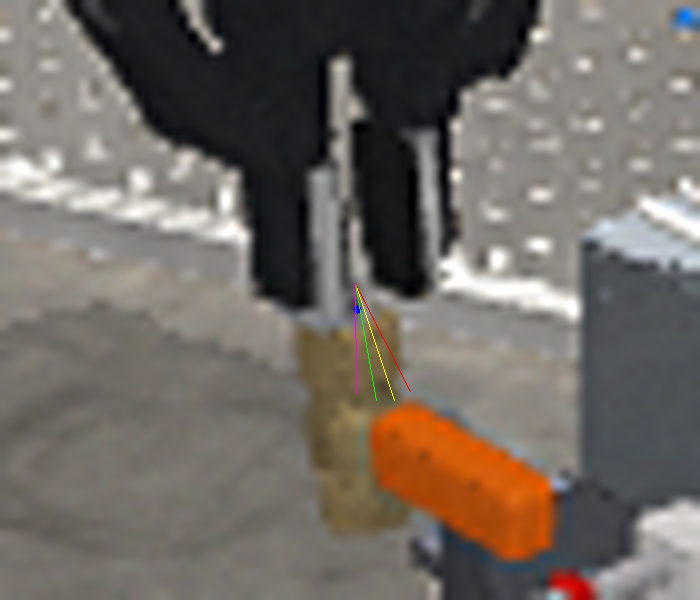

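>>> {"op": "play_rows", "data": {
  "series": [
    [0,0,0.003,0],
    [0,0,0.006,0],
    [0,0,0.009,0],
    [0,0,0.011,0],
    [0,0,0.011,0],
    [-0.003,0,0,0],
    [-0.006,0,-0.015,0],
    [-0.03,0,-0.02,0],
    [-0.055,0,-0.02,0],
    [-0.055,0,-0.02,0]
  ]
}}

```text
t: 35.75
tcp_pos: [0.5084, 0.1043, 0.1456]
tool_rot: [-0.512, -0.434, 0.56, -0.485]
force: [0.6, 0.3, -1.0]
finger_gap: 0.213
```

```bash
python3 look2.py pics/s23.png 6;python3 - <<'E'
from wp import *
rows([(0,-.0073,.147),(0,-.0073,.075),(0,-.0073,.062),(0,-.0073,.055)])
E
```

```text
35.8 [0.5073 0.1039 0.1443] [-0.008 -0.098 -0.995] [-0.3 -0.3  0. ] 0.211678182510278 -8.79957484196184
gauge now -0.11683892665735804 0.17803972565592047 [0.50729334 0.10389845 0.14425266]
[0.0163, 0.1175, 0.1842] (0, -0.0073, 0.147)
[0.088, 0.117, 0.1771] (0, -0.0073, 0.075)
[0.1009, 0.1169, 0.1758] (0, -0.0073, 0.062)
[0.1079, 0.1168, 0.1752] (0, -0.0073, 0.055)
```

View pics/s23.png

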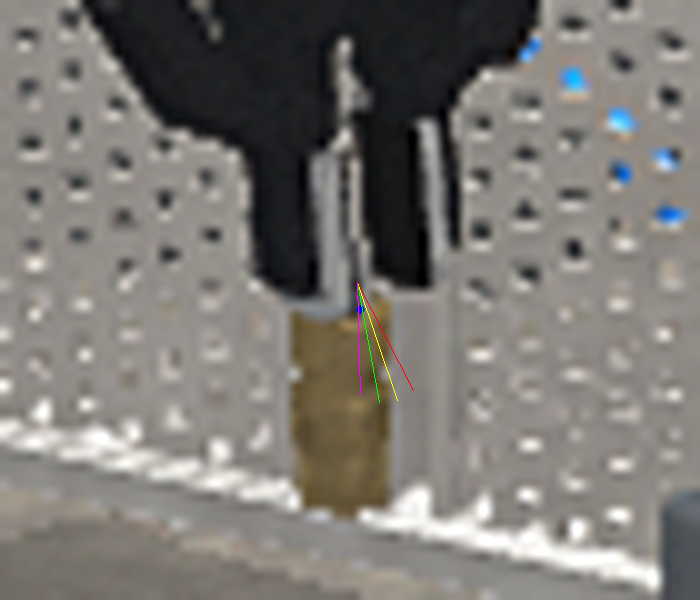

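>>> {"op": "play_rows", "data": {
  "series": [
    [0.001,0.01,0.015,0],
    [0.002,0.02,0.03,0],
    [0.003,0.03,0.046,0],
    [0.005,0.04,0.062,0],
    [0.006,0.05,0.078,0],
    [0.008,0.06,0.094,0],
    [0.009,0.07,0.11,0],
    [0.011,0.08,0.126,0],
    [0.012,0.09,0.142,0],
    [0.013,0.1,0.158,0],
    [0.015,0.11,0.17,0],
    [0.0163,0.1175,0.181,0],
    [0.04,0.1175,0.178,0],
    [0.065,0.117,0.176,0],
    [0.085,0.117,0.174,0],
    [0.09,0.117,0.1735,0],
    [0.09,0.117,0.1735,0],
    [0.09,0.117,0.1735,0]
  ]
}}

```text
t: 37.6
tcp_pos: [0.5965, -0.0937, 0.0734]
tool_rot: [-0.512, -0.434, 0.561, -0.485]
force: [0.4, -0.5, -0.7]
finger_gap: 0.215
```

```bash
python3 look2.py pics/s24.png 6;python3 - <<'E'
from wp import *
rows([(0,-.004,.062),(0,-.004,.057)])
E
```

```text
37.65 [ 0.5967 -0.0937  0.0738] [-0.005 -0.099 -0.995] [-0.6  0.3 -0.7] 0.2125716066812255 -8.789383278746126
gauge now 0.0010973294996550833 -0.003998286681259549 [ 0.59668726 -0.09371724  0.0738132 ]
[0.0117, -0.0012, -0.0012] (0, -0.004, 0.062)
[0.0167, -0.0013, -0.0017] (0, -0.004, 0.057)
```

View pics/s24.png

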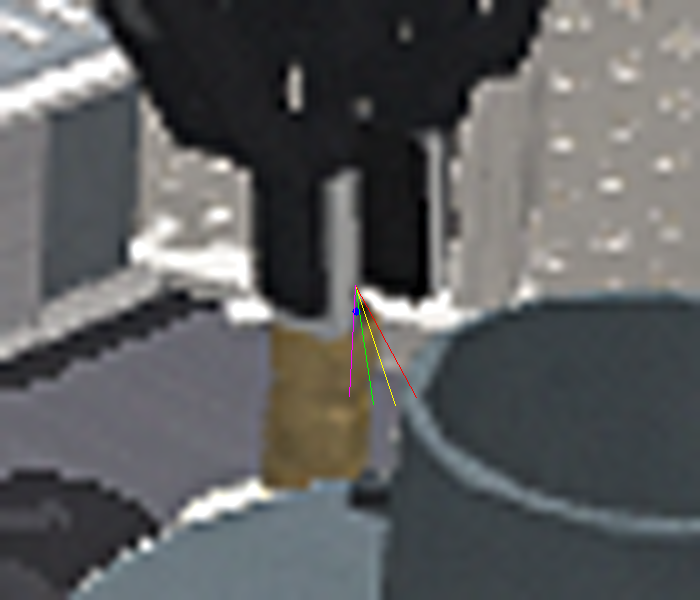

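Run:
```python
from wp import *
from meas import *
s=snapshot('scene');st=manip.sense();t=st['tcp_pos']
u,v=proj(s,t);u0=int(u)-35;v0=int(v)-30
n=np.array([*gx,0])
for p in[(268,440),(370,440),(318,440),(275,330),(360,335),(315,487)]:
    o,d=ray(s,u0+(p[0]-5)/10,v0+(p[1]-5)/10);k=((t-o)@n)/(d@n);q=o+k*d;print(p,'Y',((q[:2]-c)@gy).round(4),'z',q[2].round(4))
print('tcp',(t[:2]-c)@gy)
```

```text
(268, 440) Y 0.0191 z 0.0332
(370, 440) Y -0.01 z 0.0456
(318, 440) Y 0.0047 z 0.0393
(275, 330) Y 0.0188 z 0.06
(360, 335) Y -0.0054 z 0.0688
(315, 487) Y 0.0048 z 0.0278
tcp -0.003966210305697729
```

>>> {"op": "play_rows", "data": {
  "series": [
    [0.003,-0.001,0.003,0],
    [0.006,-0.001,0.004,0],
    [0.009,-0.001,0.004,0],
    [0.011,-0.001,0.004,0],
    [0.012,-0.001,0.004,0],
    [0.012,-0.001,0.004,0]
  ]
}}

```text
t: 38.3
tcp_pos: [0.595, -0.0986, 0.0629]
tool_rot: [-0.512, -0.434, 0.561, -0.485]
force: [-1.4, 0.6, 4.3]
finger_gap: 0.208
```

>>> {"op": "play_rows", "data": {
  "series": [
    [0.001,0,0,0],
    [0.002,0,0,0],
    [0.003,0,0,0],
    [0.003,0,0,0]
  ]
}}

```text
t: 38.7
tcp_pos: [0.5953, -0.0991, 0.0627]
tool_rot: [-0.512, -0.434, 0.56, -0.486]
force: [-4.4, 1.2, 17.5]
finger_gap: 0.213
```

```bash
python3 look2.py pics/s25.png 6
```

```text
38.75 [ 0.5953 -0.0991  0.0627] [-0.004 -0.1   -0.995] [-4.3  1.2 17.3] 0.21427172944932873 -8.762807310877653
```

View pics/s25.png

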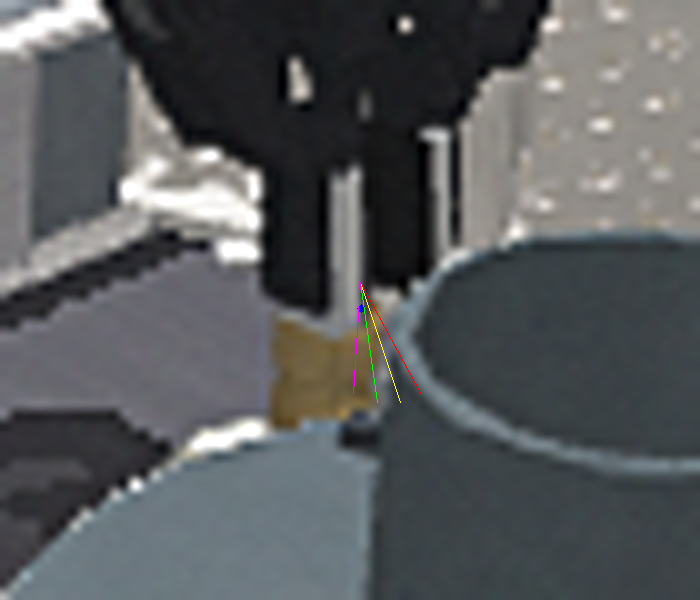

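>>> {"op": "play_rows", "data": {
  "series": [
    [0,0,0,0],
    [0,0,0,0],
    [0,0,0,0]
  ]
}}

```text
t: 39.05
tcp_pos: [0.5957, -0.0992, 0.0628]
tool_rot: [-0.512, -0.433, 0.56, -0.486]
force: [-0.3, 0.1, 4.9]
finger_gap: 0.213
```

>>> {"op": "play_rows", "data": {
  "series": [
    [0,0,0,0],
    [0,0,0,0],
    [0,0,0,0],
    [0,0,0,0],
    [0,0,0,0]
  ],
  "claw": 50
}}

```text
t: 39.55
tcp_pos: [0.5956, -0.0991, 0.0626]
tool_rot: [-0.512, -0.433, 0.56, -0.486]
force: [0.2, -0.3, -0.2]
finger_gap: 0.501
```

>>> {"op": "play_rows", "data": {
  "series": [
    [-0.02,0,0,0],
    [-0.04,0,0,0],
    [-0.07,0,0,0],
    [-0.07,0,0,0]
  ]
}}

```text
t: 39.95
tcp_pos: [0.5986, -0.0926, 0.1361]
tool_rot: [-0.514, -0.431, 0.559, -0.488]
force: [0.2, -0.4, 0.3]
finger_gap: 0.497
```

```bash
python3 look.py pics/s26.png 350 220 70 90 8;python3 - <<'E'
from wp import *
X=-.1182
rows([(X,.1129,.133),(X,.1129,.10),(X,.1129,.048)])
E
```

```text
t 40.0 tcp [ 0.5974 -0.0924  0.1343] jawyaw -8.74 q6 -0.062 F [-0.4  0.2 -0.7] gap 0.498 x axis [ 0.001 -0.102 -0.995]
  -> shift [ 0.0755 -0.0206 -0.0876] spin -0.14
gauge now 0.0015539641580697425 -0.002550317409535279 [ 0.5973552  -0.09235386  0.13429115]
[-0.0122, -0.12, -0.1145] (-0.1182, 0.1129, 0.133)
[0.0206, -0.1206, -0.1178] (-0.1182, 0.1129, 0.1)
[0.0723, -0.1214, -0.1231] (-0.1182, 0.1129, 0.048)
```

View pics/s26.png

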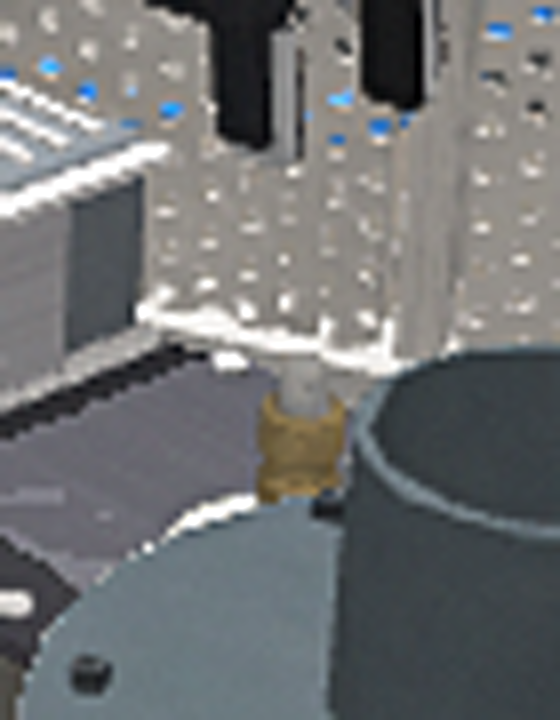

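>>> {"op": "play_rows", "data": {
  "series": [
    [-0.005,-0.015,-0.014,0],
    [-0.01,-0.03,-0.028,0],
    [-0.012,-0.045,-0.043,0],
    [-0.012,-0.06,-0.057,0],
    [-0.012,-0.075,-0.072,0],
    [-0.012,-0.09,-0.086,0],
    [-0.012,-0.105,-0.1,0],
    [-0.012,-0.12,-0.1145,0],
    [-0.012,-0.12,-0.1145,0],
    [-0.012,-0.12,-0.1145,0]
  ]
}}

```text
t: 41.0
tcp_pos: [0.4962, 0.0396, 0.1322]
tool_rot: [-0.512, -0.432, 0.559, -0.487]
force: [0.1, -0.4, 0.4]
finger_gap: 0.5
```

Run:
```python
from wp import *
from meas import *
s=snapshot('scene');H=hsv(s);h,S,V=[H[...,i].astype(int) for i in range(3)]
cv2.imwrite('pics/s27.png',cv2.resize(s['image'][200:310,280:420],None,fx=5,fy=5,interpolation=cv2.INTER_CUBIC))
q=onz(s,387.75,265.25,.070)[:2]-c;print('nose rel seat',q@gx,q@gy)
t=snapshot('top');cv2.imwrite('pics/t27.png',cv2.resize(t['image'][150:290,300:460],None,fx=5,fy=5,interpolation=cv2.INTER_CUBIC))
X=-.1182
rows([(X,.1129,.10),(X,.1129,.045)])
```

```text
nose rel seat 0.0022117838487852254 0.0008676056933050218
gauge now -0.11709102375139069 0.11234072037475246 [0.49722282 0.03897788 0.13257289]
[0.0323, -0.0017, -0.0038] (-0.1182, 0.1129, 0.1)
[0.087, -0.0026, -0.0094] (-0.1182, 0.1129, 0.045)
```

View pics/s27.png

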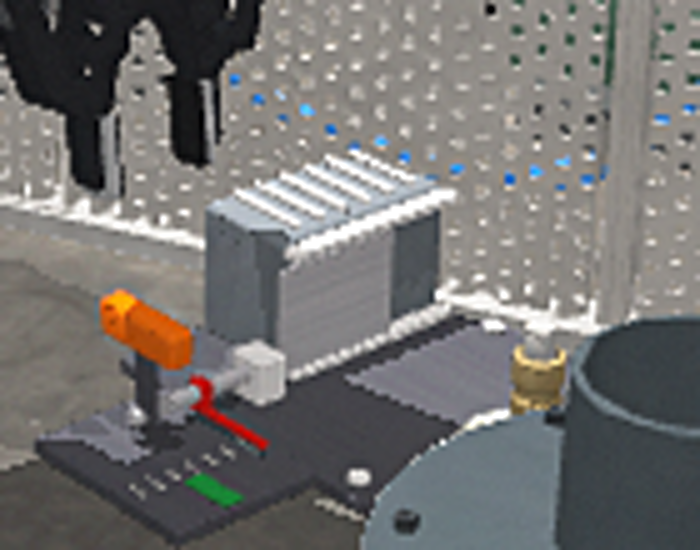

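View pics/t27.png

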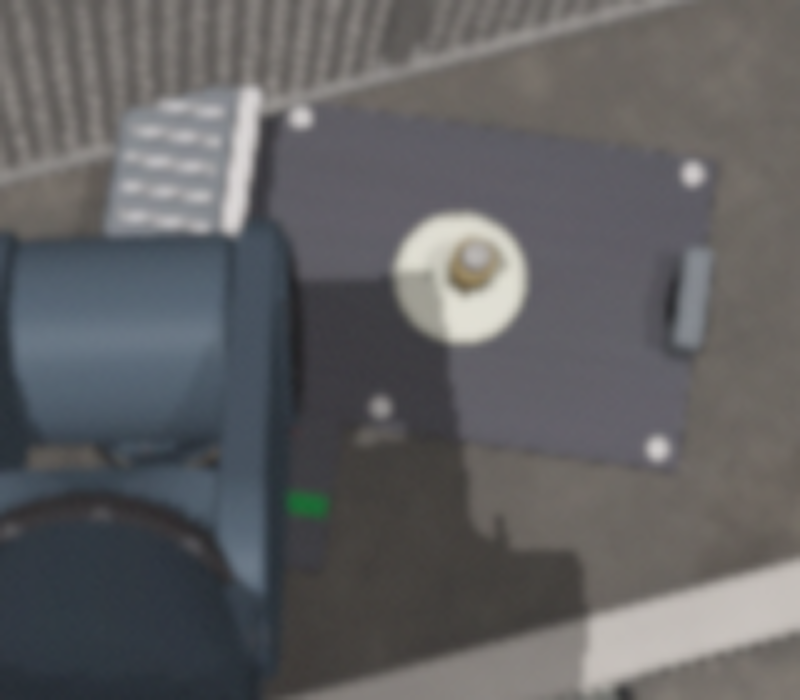

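>>> {"op": "play_rows", "data": {
  "series": [
    [0.025,-0.001,-0.003,0],
    [0.05,-0.002,-0.006,0],
    [0.075,-0.0025,-0.008,0],
    [0.087,-0.0026,-0.0094,0],
    [0.087,-0.0026,-0.0094,0],
    [0.087,-0.0026,-0.0094,0]
  ]
}}

```text
t: 41.7
tcp_pos: [0.4969, 0.0394, 0.0453]
tool_rot: [-0.513, -0.431, 0.559, -0.487]
force: [0.4, -0.2, -0.4]
finger_gap: 0.5
```

>>> {"op": "play_rows", "data": {
  "series": [
    [0,0,0,0],
    [0,0,0,0],
    [0,0,0,0],
    [0,0,0,0],
    [0,0,0,0],
    [0,0,0,0],
    [0,0,0,0]
  ],
  "claw": 0,
  "force": 60
}}

```text
t: 42.4
tcp_pos: [0.4965, 0.0394, 0.0465]
tool_rot: [-0.513, -0.431, 0.559, -0.487]
force: [-1.5, 1.2, 4.8]
finger_gap: 0.154
```

Run:
```python
from wp import *
s=snapshot('scene')
cv2.imwrite('pics/s28.png',cv2.resize(s['image'][200:310,280:420],None,fx=5,fy=5,interpolation=cv2.INTER_CUBIC))
st=manip.sense();q=st['tcp_pos'][:2]-c;X=q@gx;Y=q@gy;z=st['tcp_pos'][2]
print(st['finger_gap'],st['force'])
rows([(X-.010,Y,z),(X-.036,Y,z)])
```

```text
0.15430957712376012 [-1.05246898 -0.39986523  6.30378886]
gauge now -0.11780262996614048 0.1126697785807817 [0.49656843 0.03940961 0.04649271]
[-0.0002, -0.01, 0.0] (np.float64(-0.12780262996614047), np.float64(0.1126697785807817), np.float64(0.046492714866466035))
[-0.0006, -0.036, 0.0002] (np.float64(-0.15380262996614047), np.float64(0.1126697785807817), np.float64(0.046492714866466035))
```

View pics/s28.png

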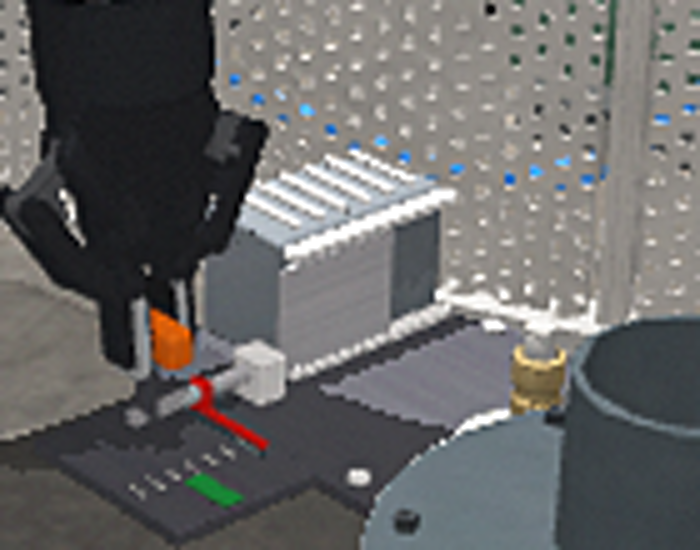

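The handle is gripped and the coupler is standing at (540,380) in the crop. Now I pull.

>>> {"op": "play_rows", "data": {
  "series": [
    [0,-0.003,0,0],
    [0,-0.006,0,0],
    [0,-0.009,0,0],
    [0,-0.012,0,0],
    [0,-0.015,0,0],
    [0,-0.018,0,0],
    [0,-0.021,0,0],
    [0,-0.024,0,0],
    [0,-0.027,0,0],
    [-0.0005,-0.03,0,0],
    [-0.0005,-0.033,0,0],
    [-0.0005,-0.036,0,0],
    [-0.0005,-0.0375,0,0],
    [-0.0005,-0.0375,0,0],
    [-0.0005,-0.0375,0,0]
  ]
}}

```text
t: 43.95
tcp_pos: [0.4632, 0.0446, 0.0466]
tool_rot: [-0.515, -0.43, 0.558, -0.489]
force: [7.1, -3.7, -8.2]
finger_gap: 0.147
```

```bash
cat > ptr.py <<'E'
from wp import *
from meas import *
import sys
for n in('scene','top'):
    s=snapshot(n);H=hsv(s);h,S,V=[H[...,i].astype(int) for i in range(3)]
    u,v=map(int,proj(s,np.array([.49,0,.01])));roi=(u-22,v-18,u+22,v+18)
    cv2.imwrite(f'pics/{n}_{sys.argv[1]}.png',cv2.resize(s['image'][v-45:v+45,u-45:u+75],None,fx=6,fy=6,interpolation=cv2.INTER_CUBIC))
    try:
        b=blob(((h>40)&(h<85)&(S>100)).astype(np.uint8),roi);P=pts(s,b,.009);print(n,'band X',((P[:,:2]-c)@gx).mean(),((P[:,:2]-c)@gy).mean(),len(b))
        b=blob((((h<6)|(h>174))&(S>150)).astype(np.uint8),roi);P=pts(s,b,.014);X=(P[:,:2]-c)@gx;Y=(P[:,:2]-c)@gy;k=np.argsort(Y)[:12];print(n,'ptr tip X',X[k].mean(),Y[k].min(),len(b))
    except Exception as e: print(n,e)
st=manip.sense();q=st['tcp_pos'][:2]-c;print('tcp X',q@gx,st['t'],st['force'].round(1),st['finger_gap'])
E
python3 ptr.py a
```

```text
scene band X -0.12234302897639467 0.06590909780704611 40
scene ptr tip X -0.12094007393203092 0.0725994597576989 53
top band X -0.12186959817881078 0.05240969978026168 10
top attempt to get argmax of an empty sequence
tcp X -0.1516053204897604 44.05 [ 7.9 -3.7 -7.6] 0.14729888195367483
```

View pics/scene_a.png

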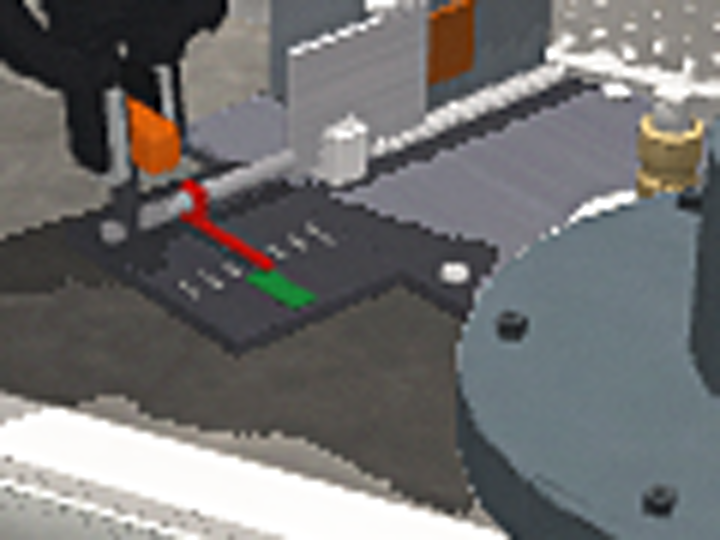

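View pics/top_a.png

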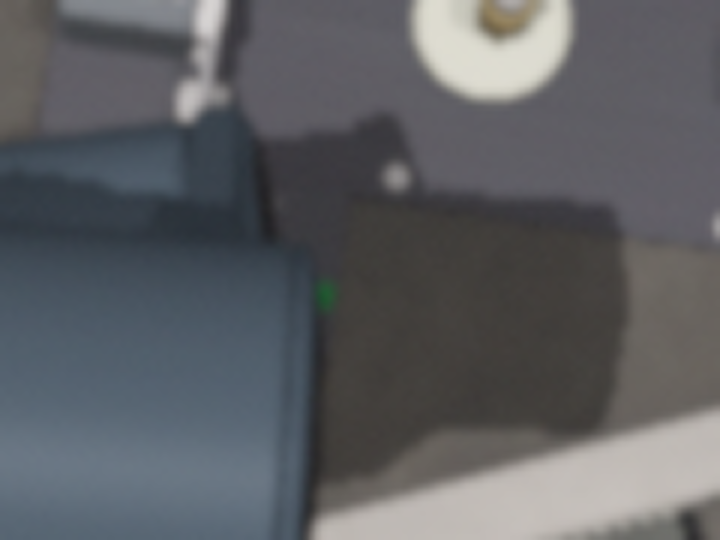

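>>> {"op": "play_rows", "data": {
  "series": [
    [0,-0.0042,0,0],
    [0,-0.005,0,0],
    [0,-0.0058,0,0],
    [0,-0.0058,0,0],
    [0,-0.0058,0,0],
    [0,-0.0058,0,0],
    [0,-0.0058,0,0],
    [0,-0.0058,0,0]
  ]
}}

```text
t: 44.85
tcp_pos: [0.4612, 0.045, 0.0466]
tool_rot: [-0.517, -0.428, 0.556, -0.491]
force: [8.7, -2.9, -9.7]
finger_gap: 0.153
```

```bash
python3 ptr.py b; python3 -c "
from wp import *
st=manip.sense();print(st['qd'].round(4),st['tcp_pos'])"
```

```text
scene band X -0.12225819235928718 0.06544093282603561 40
scene ptr tip X -0.12287013962248426 0.07394926868775943 52
top band X -0.12186959817881078 0.05240969978026168 10
top attempt to get argmax of an empty sequence
tcp X -0.1536966793264758 44.95 [ 8.2 -3.1 -9.1] 0.15042102682721262
[ 0.0001 -0.0006  0.0008  0.0005 -0.0007 -0.0017] [0.46110624 0.04495498 0.0466068 ]
```

View pics/scene_b.png

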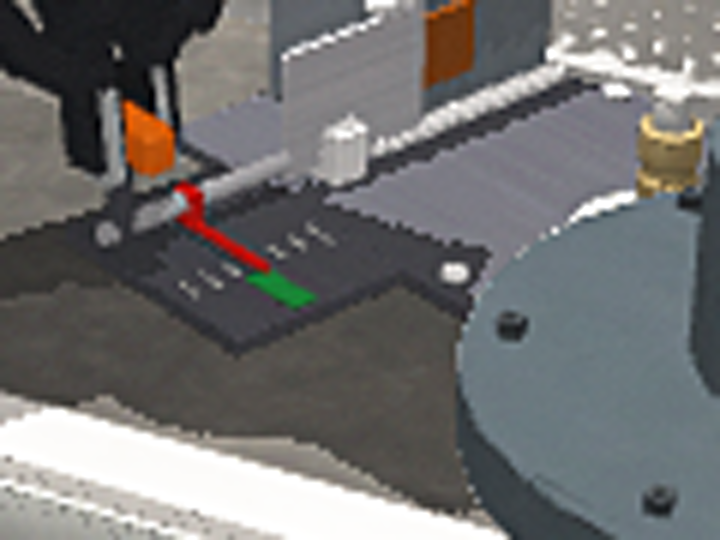

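```bash
python3 -c "
from station import manip
print(manip.sign_off())"
```

```text
the job is handed in; nothing more can be done
None
```

The coupler is standing upright on the seat, let go, and the shutter is held with its pointer in the green band; I handed the job in at about 45 s of the 61 s.

- **Standing it up:** The tool can only point down, so I had to pivot the coupler in the grip. Levering it over the receiver block and the lamp house did not get it past about 50°. I then gripped it by its nose, hooked the foot under the T-handle bar and raised it in an arc. That brought it upright with only a few newtons, and I set it on the seat and released it.
- **Coupler check:** The last picture shows it upright. I measured its nose about 2 mm from the seat centre in one view; the limit is 22 mm.
- **Shutter check:** I gripped the handle at 60 N and pulled it about 36 mm. The scene camera puts the pointer within 1 mm of the band's middle, against a 5 mm tolerance, with the arm still and about 9 N of spring pull. The top view was blocked by the arm, so this rests on the one camera and on the arm's measured travel, which agree.

**Not confirmed:**
- During the lamp-house attempt the wrist force reached 57 N sideways. That is under the 120 N wrist limit, but I could not tell whether only the fingers and coupler were touching or whether the gripper's body was too, which has a 40 N limit.
- I worked near the brass tee and grey cap, saw no contact and never moved towards them, but I did not measure their positions again at the end. The same goes for the tape roll.
- The tool ended up tilted about 0.1 rad from the earlier pushing, with no visible effect on the grip.

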